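# Set up the espresso bar: unstack cups and water tumblers, switch on the cup warmer

### The job

Unstack the piles and set up the bar: stand every espresso cup that is there, also any standing alone, upright on the hot plate of the cup warmer, and every tall steel tumbler upright on the floor of the serving tray, each whole foot on it and nothing stacked any more. Only when all of them are in place, lift the guard cover on the warmer, flip the toggle under it fully on, and let the cover fall fully shut again. Leave the other things on the bench where they are.

Things in the scene. Friction and masses are not known exactly. Their poses are not given: they have to be found in the camera images.
- cup0_mid (a point): white porcelain stacking espresso cup, no handle: straight round wall 60 mm across and 55 mm high, open top, wall 3.5 mm, with a narrower foot (48 mm across, 8 mm high) that sits down into the mouth of a cup or tumbler below, so each stacked thing stands 8 mm deep in the one under it; 0.1 to 0.17 kg. Point: its centre, half-way up (27.5 mm over its underside); z is its axis, up. If present, stands alone on the table.
- cup1_mid (a point): white porcelain stacking espresso cup, no handle: straight round wall 60 mm across and 55 mm high, open top, wall 3.5 mm, with a narrower foot (48 mm across, 8 mm high) that sits down into the mouth of a cup or tumbler below, so each stacked thing stands 8 mm deep in the one under it; 0.1 to 0.17 kg. Point: its centre, half-way up (27.5 mm over its underside); z is its axis, up. Starts at the bottom of the first pile.
- cup2_mid (a point): white porcelain stacking espresso cup, no handle: straight round wall 60 mm across and 55 mm high, open top, wall 3.5 mm, with a narrower foot (48 mm across, 8 mm high) that sits down into the mouth of a cup or tumbler below, so each stacked thing stands 8 mm deep in the one under it; 0.1 to 0.17 kg. Point: its centre, half-way up (27.5 mm over its underside); z is its axis, up. If present, starts on tumbler1.
- cup3_mid (a point): white porcelain stacking espresso cup, no handle: straight round wall 60 mm across and 55 mm high, open top, wall 3.5 mm, with a narrower foot (48 mm across, 8 mm high) that sits down into the mouth of a cup or tumbler below, so each stacked thing stands 8 mm deep in the one under it; 0.1 to 0.17 kg. Point: its centre, half-way up (27.5 mm over its underside); z is its axis, up. If present, starts on tumbler2.
- tumbler1_mid (a point): brushed steel stacking tumbler: as the cups (60 mm across, the same foot and mouth) but 85 mm high; 0.1 to 0.2 kg. Point: its centre, half-way up (42.5 mm over its underside); z is its axis, up. Starts on cup1.
- tumbler2_mid (a point): brushed steel stacking tumbler: as the cups (60 mm across, the same foot and mouth) but 85 mm high; 0.1 to 0.2 kg. Point: its centre, half-way up (42.5 mm over its underside); z is its axis, up. Starts at the bottom of the second pile.
- plate (a point): centre of the top face of the cup warmer's aluminium hot plate (flat, 50 mm above the table, fenced by a thin steel rail, 6 mm thick, 25 mm above the plate, that leaves 216 mm along x by 224 mm along y inside, open at the top). The warmer is a fixed black box 230 mm along x by 340 mm along y; its plastic switch console is its right-hand (-y) end, same height
- tray_floor (a point): centre of the inner floor (6 mm above the table) of a fixed wooden serving tray 250 mm along x by 150 mm along y, inner floor 234 x 134 mm, with an 8 mm wide rim 14 mm above the table
- guard (a joint): angle of the hinged guard cover over the warmer's switch: 0 shut, 1.75 rad fully open (swung up and back, away from the robot at yaw 0). A hood 75 mm long, 56 mm wide, 45 mm high. A weak spring and its weight (0.12 kg) shut it from below about 0.9 rad; above about 1.3 rad it falls open and stays
- guard_pivot (a point): a fixed point on the guard's hinge axis, half-way along it, 51 mm above the table; the axis runs along this frame's y. The shut hood reaches from here towards -x of this frame; positive angle turns it about +y (front edge up, then back)
- guard_tab (a point): middle of the outer part of the guard's lifting tab: an upright flat tab 12 mm thick (along y), 20 mm high, that stands 37 mm out from the middle of the hood's front face; this point moves with the guard, 27 mm out from the front face. With the guard shut it lies 102 mm to -x of the hinge axis and 32 mm above it; with the guard open the tab points up. Can be pinched across y from above and will turn in the fingers
- toggle (a joint): angle of the toggle switch under the guard: 0 off (leans 0.4 rad towards -x of the warmer), 0.8 rad on (leans 0.4 rad towards +x); stays where it is left, light (about 1 N at the tip)
- toggle_pivot (a point): fixed pivot of the toggle, 56 mm above the table; turns about y of this frame; the toggle is a steel stick 8 mm thick, 32 mm long from here, with a 12 mm ball end
- syrup_mid (a point): bystander, leave alone: syrup bottle, 64 mm across, 190 mm high; point 90 mm up
- sugar_mid (a point): bystander, leave alone: sugar jar, 80 mm across, 100 mm high; point 50 mm up
- jug_mid (a point): bystander, leave alone: steel milk jug, 90 mm across, 100 mm high, open; point 50 mm up
- tamper_mid (a point): bystander, leave alone: steel tamper, 58 mm across, 82 mm high; point 40 mm up
- knockbox_mid (a point): bystander, leave alone: black open box 120 x 160 x 90 mm high; point at its centre
- spoon_mid (a point): bystander, leave alone: steel spoon 150 mm long lying flat
- portafilter_mid (a point): bystander, leave alone: portafilter lying on the table, basket 66 mm across, black handle; point at its basket, 20 mm up
Not all that is in view belongs to the job. What is shaped like the part that bears tumbler2_mid but orange or purple is not meant.

How it is judged:
By the outcome, as a careful person would: the job done as asked, in the order asked, and still so for the second after the job is handed in, with the robot touching nothing.
Of cup2, cup3, cup0 only 1 to 3 are there at a start; the rules pass over those that are not, and their reading is None.
At some moment in a run one of cup0 may be knocked a few centimetres aside while the robot is not near it.
It also fails if it takes over 210 s, if anything falls off the work surface, if the arm or the gripper's body presses on something with over 40 N, if the wrist force passes 120 N, or if a joint passes its speed limit or range.

### The arm

A 7-joint arm with a two-finger parallel gripper is mounted at the origin on the work surface. World frame = base frame: x ahead of the robot, y to its left, z up, the work surface at z = 0. Lengths are in m, angles in rad, forces in N, time in s.
With the tool pointing down it reaches from about 0.35 to 0.9 m from the base axis. Payload 8.1 kg.
Tool frame: the origin (TCP) lies between the finger pads; the fingertips stand 19 mm ahead of it and the grasp point (between the pads) is the TCP; y points along the fingers, x is the direction in which the jaws open and shut, and the axes are right-handed (so a half turn about y gives the same grasp; the last joint's range is limited). The gripper opens to 92 mm and grips with 3 to 60 N. Pads are 19 mm wide; open, the fingers measure 130 mm over their backs; the gripper's body (75 mm by 190 mm) begins 47 mm behind the grasp point.
Start: joints at [-1.443, 0.434, 0.025, 1.573, -0.012, 1.134, -0.075], TCP at [0.143, 0.608, 0.246] pointing down, gripper open.
Joint ranges: [-2.62, 2.62], [-0.44, 2.09], [-1.27, 1.32], [0.08, 2.57], [-1.32, 4.46], [0.12, 2], [-2.74, 2.74]. Speed limits (rad/s): [2.22, 2.22, 3.01, 3.01, 3.14, 3.14, 3.14].

### API

Orientations are given as a unit quaternion [w, x, y, z].
In Python, from cell import env gives the robot as it stands.
- The arm moves only by the tool drive_tool, never from a script. Its argument "series" is a list of rows, each an object of numbers: "tx", "ty", "tz": the shift along the tool's x, y, z each as a share of 12 cm, from -1 to 1; "wx", "wy", "wz": the turn, a rotation vector about the tool's x, y, z each as a share of 180 degrees, from -1 to 1; "grip": the gripper's target within -1 to 1 (fully open at 1, half-way at 0, shut at -1). In form: [{"tx": .., "ty": .., "tz": .., "wx": .., "wy": .., "wz": .., "grip": ..}, ...]. A call has 1 to 12 rows; each row is the pose to reach, as a shift and turn from the pose commanded when the call began, along the tool's axes at that moment, turning the shorter way round; what a row does not reach only later rows make up. A row lasts 1/12 s, in which the tool goes at most 41.7 mm and 7.16 degrees, less where a joint would pass 70% of its speed; a pose out of reach is approached as far as the arm can. A call with a number of a shift or a turn outside -1 to 1 is refused whole. A call with a gripper value outside its range is refused whole. The fingers move at their own pace and stop on an object; "force" is the grip in N (left out, the last holds). Time passes only in rows, so rows that repeat a pose let the fingers close. It gives the time, the measured TCP pose, the force and the opening at its end, in the units of the state.
- env.read_state(): the state, without advancing time (a new reading comes with each control period).
- env.grab_frame(name): name is "scene" or "top"; returns the picture (420x560x3 uint8, blue, green, red); there is no depth.
- env.calibration(name): a dict with "fx", "fy", "cx", "cy" (pixels), "rvec" (rotation vector, rad) and "tvec" (3), from world to camera coordinates, as OpenCV has them. Camera axes: x right, y down, z forward; pixel columns grow to the right and rows downward; lengths in m; the calibration is good to about 2 mm. A picture is of the moment at which its call begins. calibration takes no time and is no camera call.
- env.finish_job(): hands the job in, once; it reports no verdict.
The state is a dict: "t": time; "qpos": joint angles; "qvel": joint speeds; "joint_efforts": joint torques, N m; "tcp_pos": TCP position; "orientation": TCP orientation; "contact_force": force on the tool from outside, world axes, zero at the start; "ft_torque": the same for the moment, N m; "opening": finger opening in m.
Only numpy, scipy, OpenCV 4.12 (cv2) and the standard library are available. Lean on these libraries where they do the work, as an engineer would, in place of code of your own. Each camera call takes 0.05 s, during which the arm holds its last target. There are 200 camera calls.

## Working session

There is one attempt and no reset: what is moved stays moved. The work goes in short steps, Python scripts to look and compute and a tool call to move; the robot and the scene stay as the last step left them, time stands still between calls to the robot, and variables do not carry over. Pictures are saved under pics/ and viewed, about 12 in all and at most 16, crops included, and the job is handed in when it is done.

Besides the shell and the picture viewer there is one more tool, called after "Call:" by a JSON object that holds its "op" and its "data", one argument or row to a line. drive_tool: Moves the arm, as the interface text tells. Its arguments: {"type":"object","properties":{"series":{"type":"array","items":{"type":"object","properties":{"tx":{"type":"number","minimum":-1,"maximum":1},"ty":{"type":"number","minimum":-1,"maximum":1},"tz":{"type":"number","minimum":-1,"maximum":1},"wx":{"type":"number","minimum":-1,"maximum":1},"wy":{"type":"number","minimum":-1,"maximum":1},"wz":{"type":"number","minimum":-1,"maximum":1},"grip":{"type":"number"}}}},"force":{"type":"number"}},"required":["series"]}

```bash
ls; mkdir -p pics; python3 - <<'E'
from cell import env
import cv2
for n in("scene","top"):
    cv2.imwrite(f"pics/{n}0.png",env.grab_frame(n)); print(n,env.calibration(n))
print(env.read_state())
E
```

```text
pics
scene {'fx': 474.9087454098224, 'fy': 474.9087454098224, 'cx': 276.29486489961687, 'cy': 210.59828040815432, 'rvec': array([ 2.30622637,  0.76585429, -0.28196025]), 'tvec': array([-0.43425322, -0.17718604,  1.5295419 ])}
top {'fx': 438.60477893956056, 'fy': 438.60477893956056, 'cx': 282.94543935948457, 'cy': 212.37648305599737, 'rvec': array([ 2.20756202, -2.18827643,  0.07435496]), 'tvec': array([-0.01302849,  0.53166321,  1.3572555 ])}
{'t': 0.1, 'qpos': array([-1.44262731,  0.4351377 ,  0.02497153,  1.57399072, -0.01160148,
        1.13401289, -0.07507616]), 'qvel': array([ 2.05402429e-04,  2.51416816e-04,  1.05718317e-03, -1.81785835e-03,
       -1.25577470e-03,  9.92769153e-04, -4.40739645e-05]), 'joint_efforts': array([ 2.87206873e-03, -6.69126606e+01,  9.87861492e-01, -3.15149939e+01,
       -6.06105058e-02,  3.72710859e-02,  4.34631113e-05]), 'tcp_pos': array([0.14290305, 0.60800251, 0.24503906]), 'orientation': array([-0.5539075 ,  0.55459086,  0.43873871, -0.43945854]), 'contact_force': array([-0.21811999, -0.57829594, -0.05804605]), 'ft_torque': array([-0.02355538, -0.00027024, -0.03802753]), 'opening': 0.09178376034248419}
```

View pics/scene0.png

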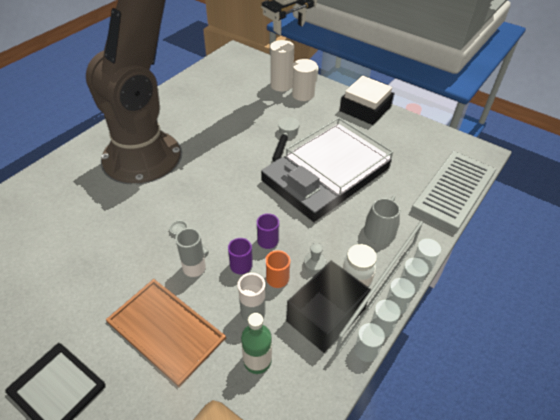

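View pics/top0.png

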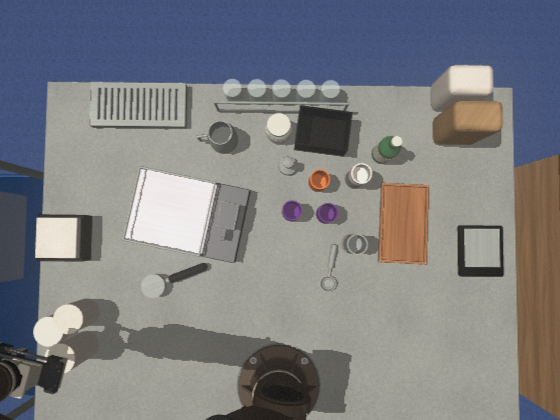

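Pile 1 is at top(357,244)/scene(190,250): steel tumbler on a white cup. Pile 2 is at top(360,176)/scene(252,290): white cup on a tumbler. The purple and orange cups are decoys. I see no lone white cup so far, so I'll enlarge to check.

```bash
python3 - <<'E'
import cv2
a=cv2.imread("pics/scene0.png")[205:365,150:350]; b=cv2.imread("pics/top0.png")[110:280,120:440]
cv2.imwrite("pics/c1.png",cv2.resize(a,None,fx=4,fy=3.7*4/3.7*0.93,interpolation=2)[:600])
cv2.imwrite("pics/c2.png",cv2.resize(b,None,fx=2.5,fy=2.5,interpolation=2))
E
```

```text
(no output)
```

View pics/c1.png

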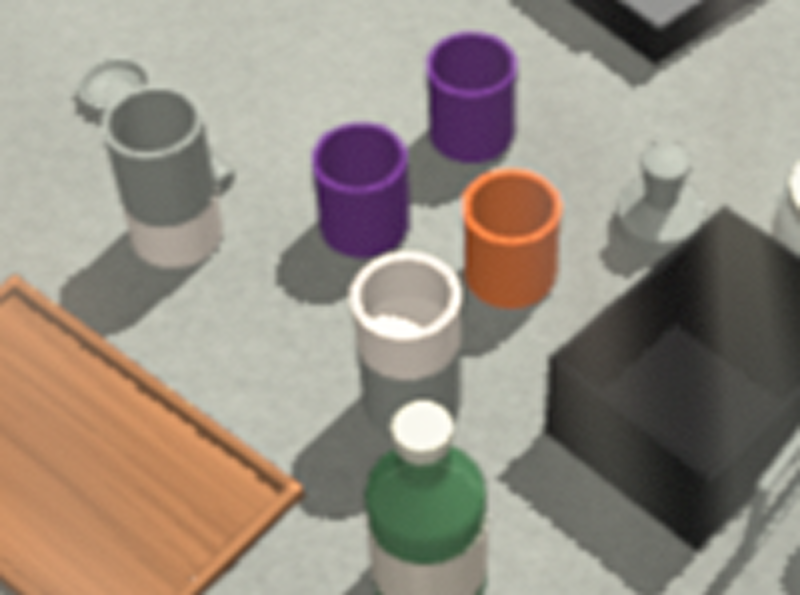

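View pics/c2.png

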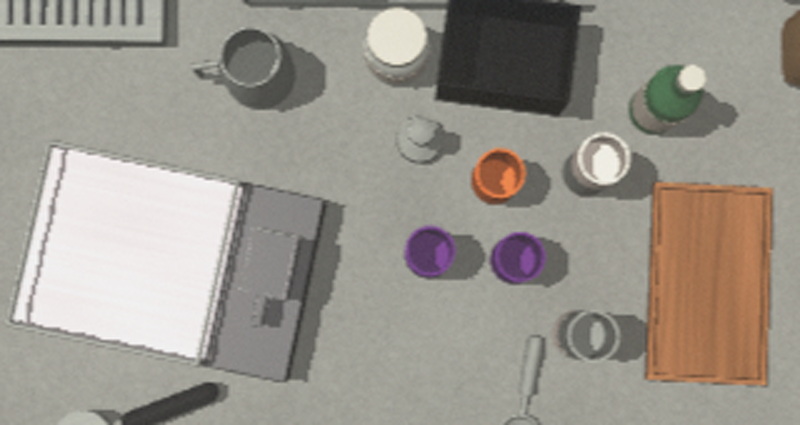

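The crops show pile 1 as tumbler1 (steel) on cup1 (white), and pile 2 as cup3 (white) on a steel tumbler. The orange and purple cups stand apart on the table and are decoys. There is no lone white cup near them. Next I triangulate.

```bash
cat > h.py <<'E'
import numpy as np, cv2
from cell import env
from scipy.spatial.transform import Rotation as R
C={n:env.calibration(n) for n in("scene","top")}
def K(n): c=C[n]; return np.array([[c['fx'],0,c['cx']],[0,c['fy'],c['cy']],[0,0,1]])
def Rt(n): return cv2.Rodrigues(C[n]['rvec'])[0],np.array(C[n]['tvec'])
def atz(n,p,z):
    r,t=Rt(n); d=r.T@np.linalg.inv(K(n))@[p[0],p[1],1]; o=-r.T@t
    return np.round(o+d*(z-o[2])/d[2],4)
def tri(ps,pt):
    P=[K(n)@np.c_[Rt(n)[0],Rt(n)[1]] for n in("scene","top")]
    X=cv2.triangulatePoints(P[0],P[1],np.array(ps,float),np.array(pt,float)).ravel(); return np.round(X[:3]/X[3],4)
def proj(n,X): return cv2.projectPoints(np.array([X],float),C[n]['rvec'],C[n]['tvec'],K(n),None)[0].ravel().round(1)
E
python3 - <<'E'
from h import *
t=lambda u,v:(120+u/2.5,110+v/2.5)
s=lambda u,v:(150+u/4,205+v/3.72)
print("pile1 rim",tri(s(156,122),t(593,335)))
print("pile2 rim",tri(s(407,293),t(603,159)))
print("tray",[atz("top",t(*p),.014) for p in((655,185),(771,188),(767,384),(647,380))])
print("tray scene",[atz("scene",p,.014) for p in((155,282),(108,325),(180,380),(223,335))])
print("rail",[atz("top",t(*p),.075) for p in((53,147),(243,183),(203,362),(12,322))])
print("console",[atz("top",t(*p),.05) for p in((325,200),(288,380))])
print("warmer tri", tri((335,121),(143,168)), tri((391,160),(217,183)))
print("guard",[atz("top",t(*p),z) for p,z in(((268,312),.083),((248,228),.09),((298,238),.09))])
print("bottle cap",tri(s(422,415),t(692,78)),"orange",atz("top",t(499,173),.055),"purple",atz("top",t(518,258),.055),atz("top",t(430,251),.055))
print("canisters",tri((281,47),(48,330)),tri((305,67),(68,318)))
q=env.read_state(); o=q['orientation']; print(R.from_quat([*o[1:],o[0]]).as_matrix().round(3))
E
```

```text
pile1 rim [ 0.438  -0.2197  0.1259]
pile2 rim [ 0.6412 -0.2316  0.1268]
tray [array([ 0.6242, -0.3198,  0.014 ]), array([ 0.6219, -0.4665,  0.014 ]), array([ 0.3757, -0.4589,  0.014 ]), array([ 0.3795, -0.3087,  0.014 ])]
tray scene [array([ 0.3962, -0.3168,  0.014 ]), array([ 0.3956, -0.4662,  0.014 ]), array([ 0.6227, -0.4602,  0.014 ]), array([ 0.6276, -0.3244,  0.014 ])]
rail [array([0.6554, 0.4184, 0.075 ]), array([0.6142, 0.1902, 0.075 ]), array([0.4  , 0.234, 0.075]), array([0.4455, 0.4613, 0.075 ])]
console [array([0.5973, 0.0933, 0.05  ]), array([0.3781, 0.1352, 0.05  ])]
warmer tri [0.5807 0.3162 0.2353] [0.6737 0.2089 0.1996]
guard [array([0.4599, 0.1569, 0.083 ]), array([0.5589, 0.1812, 0.09  ]), array([0.5476, 0.122 , 0.09  ])]
bottle cap [ 0.7224 -0.3182  0.1913] orange [ 0.632 -0.119  0.055] purple [ 0.5282 -0.1425  0.055 ] [ 0.5358 -0.0354  0.055 ]
canisters [0.1651 0.5961 0.1778] [0.2179 0.6055 0.1074]
[[ 0.229 -0.    -0.973]
 [ 0.973 -0.001  0.229]
 [-0.001 -1.    -0.   ]]
```

```bash
python3 - <<'E'
import cv2
a=cv2.imread("pics/scene0.png")[110:225,250:400]
cv2.imwrite("pics/c3.png",cv2.resize(a,None,fx=5,fy=5,interpolation=2))
E
```

```text
(no output)
```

View pics/c3.png

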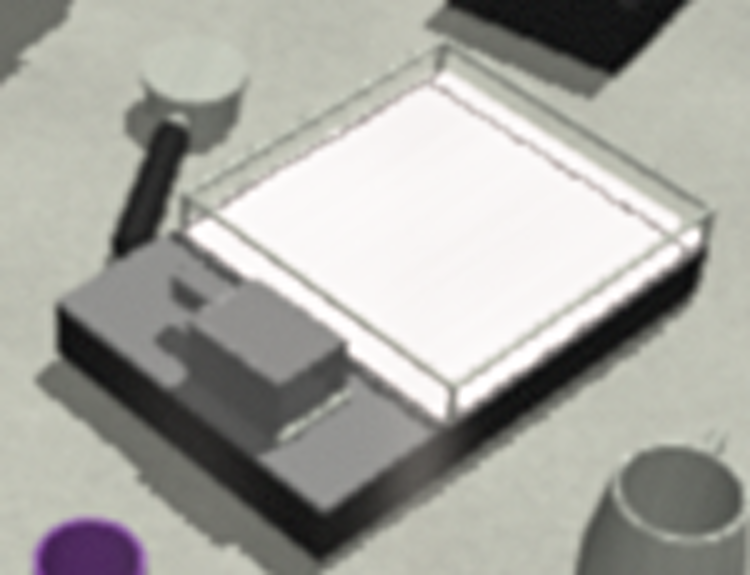

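Heights come out at 126–127 mm against the expected 132 mm, which agrees well enough. The tall white objects top-left are 107 and 178 mm high, so they are canisters and not cups. I'll turn the tool to world axes (tool x = X, z = Y, y = down) and travel towards pile 1.

Call:
{"op": "drive_tool", "data": {
  "series": [
    {"tx": 0, "ty": -0.5, "tz": 0, "wy": 0, "grip": 1},
    {"tx": 0.1, "ty": -0.5, "tz": -0.4, "wy": 0.427, "grip": 1},
    {"tx": 0.19, "ty": -0.5, "tz": -0.81, "wy": 0.427, "grip": 1},
    {"tx": 0.19, "ty": -0.5, "tz": -0.81, "wy": 0.427, "grip": 1},
    {"tx": 0.19, "ty": -0.5, "tz": -0.81, "wy": 0.427, "grip": 1},
    {"tx": 0.19, "ty": -0.5, "tz": -0.81, "wy": 0.427, "grip": 1},
    {"tx": 0.19, "ty": -0.5, "tz": -0.81, "wy": 0.427, "grip": 1},
    {"tx": 0.19, "ty": -0.5, "tz": -0.81, "wy": 0.427, "grip": 1},
    {"tx": 0.19, "ty": -0.5, "tz": -0.81, "wy": 0.427, "grip": 1},
    {"tx": 0.19, "ty": -0.5, "tz": -0.81, "wy": 0.427, "grip": 1},
    {"tx": 0.19, "ty": -0.5, "tz": -0.81, "wy": 0.427, "grip": 1},
    {"tx": 0.19, "ty": -0.5, "tz": -0.81, "wy": 0.427, "grip": 1}
  ],
  "force": 15
}}

```text
invalid input
```

```bash
python3 - <<'E'
from h import *
t=lambda u,v:(120+u/2.5,110+v/2.5)
s=lambda u,v:(250+u/5,110+v/5)
for a,b in(((185,200),(203,362)),((450,45),(12,322)),((712,212),(53,147)),((455,390),(243,183))): print(tri(s(*a),t(*b)))
print(atz("top",t(593,335),.132),atz("top",t(603,159),.132))
print("guard scene top corners z.095",[atz("scene",s(*p),.095) for p in((258,280),(345,345),(277,380),(195,320))])
q=env.read_state(); o=q['orientation']; print(q['tcp_pos'],R.from_quat([*o[1:],o[0]]).as_matrix().round(3))
cv2.imwrite("pics/top1.png",env.grab_frame("top"))
f=cv2.imread("pics/top0.png"); c=f[170:270,190:260]; cv2.imwrite("pics/c4.png",np.hstack([cv2.resize(c,None,fx=5,fy=5,interpolation=2),cv2.resize(cv2.imread("pics/top1.png")[240:420,0:280],(440,283)) if 0 else np.vstack([cv2.resize(cv2.imread("pics/top1.png")[220:420,0:350],(440,251)),np.zeros((249,440,3),np.uint8)])]))
E
```

```text
[0.402  0.2366 0.0699]
[0.4491 0.466  0.069 ]
[0.6613 0.4242 0.0657]
[0.6184 0.1933 0.0721]
[ 0.4366 -0.2199  0.132 ] [ 0.6391 -0.2317  0.132 ]
guard scene top corners z.095 [array([0.4943, 0.1831, 0.095 ]), array([0.5635, 0.1685, 0.095 ]), array([0.5486, 0.1227, 0.095 ]), array([0.4847, 0.1343, 0.095 ])]
[0.14290305 0.60800251 0.24503906] [[ 0.229 -0.    -0.973]
 [ 0.973 -0.001  0.229]
 [-0.001 -1.    -0.   ]]
```

View pics/c4.png

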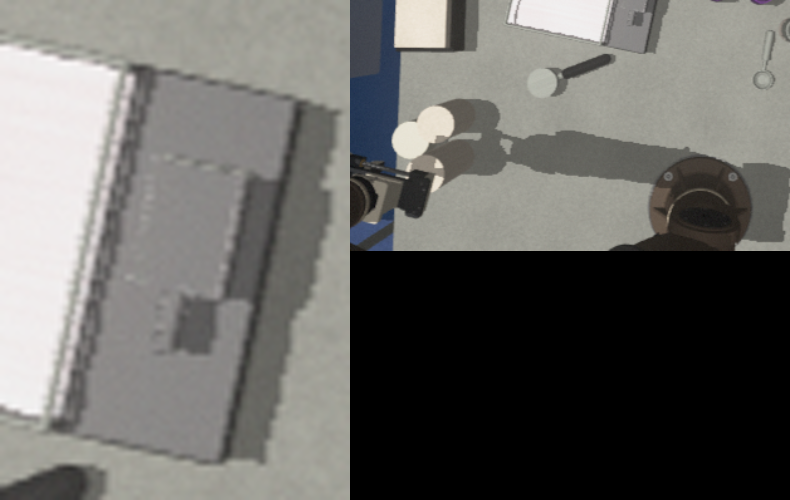

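Call:
{"op": "drive_tool", "data": {
  "series": [
    {"tx": 0, "ty": -0.5, "tz": 0, "wx": 0, "wy": 0, "wz": 0, "grip": 1},
    {"tx": 0.1, "ty": -0.5, "tz": -0.4, "wx": 0, "wy": 0.427, "wz": 0, "grip": 1},
    {"tx": 0.19, "ty": -0.5, "tz": -0.81, "wx": 0, "wy": 0.427, "wz": 0, "grip": 1}
  ],
  "force": 15
}}

```text
t: 0.4
tcp_pos: [0.2214, 0.611, 0.3086]
orientation: [0.606, -0.602, -0.368, 0.366]
contact_force: [1.2, 0.6, 1.2]
opening: 0.0915
```

```bash
cat >> h.py <<'E'
def st():
    q=env.read_state(); o=q['orientation']; M=R.from_quat([*o[1:],o[0]]).as_matrix(); return q,M
def go(X,head=0,q=None):
    "shares of shift and turn from here to X with jaw heading head (deg), tool down"
    q,M=st(); h=np.radians(head)
    T=np.array([[np.cos(h),0,-np.sin(h)],[np.sin(h),0,np.cos(h)],[0,-1,0]])
    return (M.T@(np.array(X)-q['tcp_pos'])/.12).round(3),(R.from_matrix(M.T@T).as_rotvec()/np.pi).round(4)
E
python3 - <<'E'
from h import *
print(go([.30,.50,.30]),st()[0]['qpos'].round(2))
print("tab",atz("top",(223,236),.083),"third",atz("top",(60,357),.055))
E
```

```text
(array([-0.519,  0.065, -1.008]), array([-0.0019,  0.3474,  0.0009])) [-1.37  0.43  0.11  1.42 -0.05  1.28 -0.17]
tab [0.4562 0.1692 0.083 ] third [0.0939 0.6496 0.055 ]
```

Call:
{"op": "drive_tool", "data": {
  "series": [
    {"tx": -0.1, "ty": 0, "tz": -0.3, "wx": 0, "wy": 0.347, "wz": 0, "grip": 1},
    {"tx": -0.3, "ty": 0, "tz": -0.6, "wx": 0, "wy": 0.347, "wz": 0, "grip": 1},
    {"tx": -0.5, "ty": 0, "tz": -1, "wx": 0, "wy": 0.347, "wz": 0, "grip": 1},
    {"tx": -0.5, "ty": 0, "tz": -1, "wx": 0, "wy": 0.347, "wz": 0, "grip": 1},
    {"tx": -0.5, "ty": 0, "tz": -1, "wx": 0, "wy": 0.347, "wz": 0, "grip": 1},
    {"tx": -0.5, "ty": 0, "tz": -1, "wx": 0, "wy": 0.347, "wz": 0, "grip": 1},
    {"tx": -0.5, "ty": 0, "tz": -1, "wx": 0, "wy": 0.347, "wz": 0, "grip": 1},
    {"tx": -0.5, "ty": 0, "tz": -1, "wx": 0, "wy": 0.347, "wz": 0, "grip": 1},
    {"tx": -0.5, "ty": 0, "tz": -1, "wx": 0, "wy": 0.347, "wz": 0, "grip": 1},
    {"tx": -0.5, "ty": 0, "tz": -1, "wx": 0, "wy": 0.347, "wz": 0, "grip": 1},
    {"tx": -0.5, "ty": 0, "tz": -1, "wx": 0, "wy": 0.347, "wz": 0, "grip": 1}
  ]
}}

```text
t: 1.32
tcp_pos: [0.3021, 0.4998, 0.3043]
orientation: [-0.707, 0.707, 0.001, -0.001]
contact_force: [0.2, 0.3, -0.9]
opening: 0.092
```

Call:
{"op": "drive_tool", "data": {
  "series": [
    {"tx": 0.2, "ty": 0, "tz": -0.3, "wx": 0, "wy": 0, "wz": 0, "grip": 1},
    {"tx": 0.5, "ty": 0, "tz": -0.65, "wx": 0, "wy": 0, "wz": 0, "grip": 1},
    {"tx": 0.8, "ty": 0, "tz": -1, "wx": 0, "wy": 0, "wz": 0, "grip": 1},
    {"tx": 0.8, "ty": 0, "tz": -1, "wx": 0, "wy": 0, "wz": 0, "grip": 1}
  ]
}}

```text
t: 1.65
tcp_pos: [0.4007, 0.3763, 0.3048]
orientation: [-0.707, 0.707, 0.001, 0.0]
contact_force: [0.1, -0.1, 0.1]
opening: 0.0918
```

```bash
python3 - <<'E'
from h import *
print(go([.438,-.22,.30]),st()[0]['tcp_pos'].round(4))
a=env.grab_frame("top"); b=env.grab_frame("scene")
cv2.imwrite("pics/c5.png",np.hstack([cv2.resize(a[270:420,0:200],(400,300)),cv2.resize(b[0:225,180:480],(400,300))]))
E
```

```text
(array([ 0.307,  0.044, -4.969]), array([0.0002, 0.0002, 0.0004])) [0.4007 0.3763 0.3048]
```

View pics/c5.png

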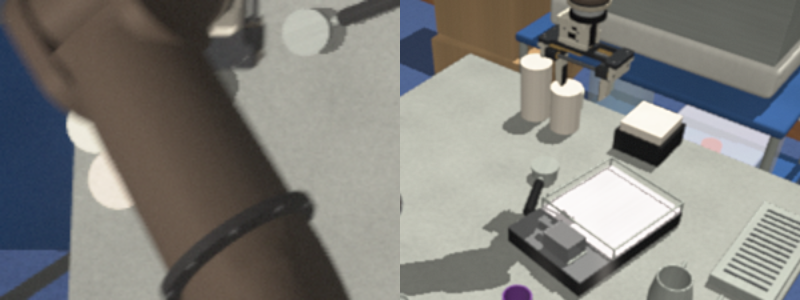

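Call:
{"op": "drive_tool", "data": {
  "series": [
    {"tx": 0.1, "ty": 0, "tz": -0.33, "wx": 0, "wy": 0, "wz": 0, "grip": 1},
    {"tx": 0.2, "ty": 0, "tz": -0.66, "wx": 0, "wy": 0, "wz": 0, "grip": 1},
    {"tx": 0.3, "ty": 0, "tz": -1, "wx": 0, "wy": 0, "wz": 0, "grip": 1}
  ]
}}

```text
t: 2.0
tcp_pos: [0.4338, 0.2601, 0.3043]
orientation: [-0.707, 0.707, 0.002, -0.002]
contact_force: [1.4, 0.5, -0.4]
opening: 0.0921
```

Call:
{"op": "drive_tool", "data": {
  "series": [
    {"tx": 0, "ty": 0, "tz": -0.33, "wx": 0, "wy": 0, "wz": 0, "grip": 1},
    {"tx": 0, "ty": 0, "tz": -0.66, "wx": 0, "wy": 0, "wz": 0, "grip": 1},
    {"tx": 0, "ty": 0, "tz": -1, "wx": 0, "wy": 0, "wz": 0, "grip": 1}
  ]
}}

```text
t: 2.25
tcp_pos: [0.4336, 0.1395, 0.3045]
orientation: [0.707, -0.707, -0.001, 0.001]
contact_force: [0.4, 0.0, -0.5]
opening: 0.0919
```

Call:
{"op": "drive_tool", "data": {
  "series": [
    {"tx": 0, "ty": 0, "tz": -0.33, "wx": 0, "wy": 0, "wz": 0, "grip": 1},
    {"tx": 0, "ty": 0, "tz": -0.66, "wx": 0, "wy": 0, "wz": 0, "grip": 1},
    {"tx": 0, "ty": 0, "tz": -1, "wx": 0, "wy": 0, "wz": 0, "grip": 1}
  ]
}}

```text
t: 2.5
tcp_pos: [0.4335, 0.0196, 0.3047]
orientation: [0.707, -0.707, -0.002, 0.001]
contact_force: [0.7, 0.8, 0.0]
opening: 0.0915
```

Call:
{"op": "drive_tool", "data": {
  "series": [
    {"tx": 0, "ty": 0, "tz": -0.33, "wx": 0, "wy": 0, "wz": 0, "grip": 1},
    {"tx": 0, "ty": 0, "tz": -0.66, "wx": 0, "wy": 0, "wz": 0, "grip": 1},
    {"tx": 0, "ty": 0, "tz": -1, "wx": 0, "wy": 0, "wz": 0, "grip": 1}
  ]
}}

```text
t: 2.75
tcp_pos: [0.4337, -0.1004, 0.3048]
orientation: [0.707, -0.707, -0.002, 0.001]
contact_force: [1.1, 0.2, 0.5]
opening: 0.0917
```

Call:
{"op": "drive_tool", "data": {
  "series": [
    {"tx": 0, "ty": 0.3, "tz": -0.33, "wx": 0, "wy": 0, "wz": 0, "grip": 1},
    {"tx": 0, "ty": 0.6, "tz": -0.66, "wx": 0, "wy": 0, "wz": 0, "grip": 1},
    {"tx": 0, "ty": 0.8, "tz": -0.95, "wx": 0, "wy": 0, "wz": 0, "grip": 1},
    {"tx": 0, "ty": 0.8, "tz": -0.95, "wx": 0, "wy": 0, "wz": 0, "grip": 1}
  ]
}}

```text
t: 3.08
tcp_pos: [0.4329, -0.2157, 0.2064]
orientation: [-0.707, 0.707, 0.0, -0.001]
contact_force: [-0.6, 0.5, 0.2]
opening: 0.092
```

```bash
python3 - <<'E'
from h import *
print(go([.437,-.22,.11]),st()[0]['tcp_pos'].round(4))
a=env.grab_frame("top"); b=env.grab_frame("scene")
cv2.imwrite("pics/top2.png",a);cv2.imwrite("pics/scene2.png",b)
cv2.imwrite("pics/c6.png",np.hstack([cv2.resize(a[200:420,0:220],(390,390)),cv2.resize(b[180:320,130:270],(400,390))]))
E
```

```text
(array([ 0.036,  0.803, -0.036]), array([ 0.0003,  0.0006, -0.0005])) [ 0.4329 -0.2157  0.2064]
```

View pics/c6.png

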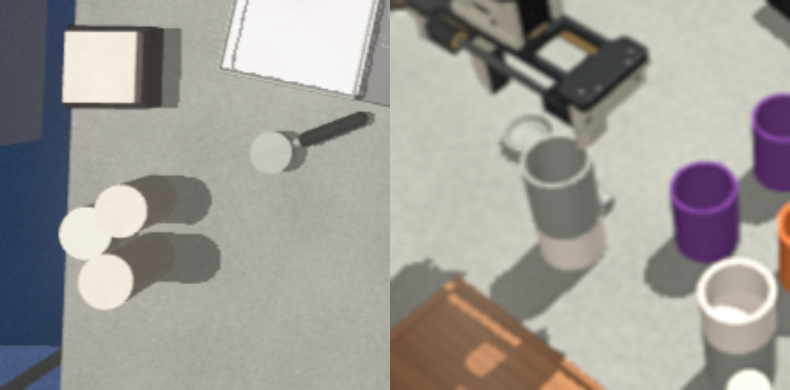

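The third white disc in the top-left group has a closed top and a long shadow, so it is another canister. cup0 and cup2 are absent, and the job is tumbler1, cup1, cup3 and tumbler2. Next I grasp tumbler1 and lift it.

Call:
{"op": "drive_tool", "data": {
  "series": [
    {"tx": 0.036, "ty": 0.3, "tz": -0.036, "wx": 0, "wy": 0, "wz": 0, "grip": 1},
    {"tx": 0.036, "ty": 0.55, "tz": -0.036, "wx": 0, "wy": 0, "wz": 0, "grip": 1},
    {"tx": 0.036, "ty": 0.7, "tz": -0.036, "wx": 0, "wy": 0, "wz": 0, "grip": 1},
    {"tx": 0.036, "ty": 0.8, "tz": -0.036, "wx": 0, "wy": 0, "wz": 0, "grip": 1},
    {"tx": 0.036, "ty": 0.8, "tz": -0.036, "wx": 0, "wy": 0, "wz": 0, "grip": 1},
    {"tx": 0.036, "ty": 0.8, "tz": -0.036, "wx": 0, "wy": 0, "wz": 0, "grip": 0.4},
    {"tx": 0.036, "ty": 0.8, "tz": -0.036, "wx": 0, "wy": 0, "wz": 0, "grip": 0.3},
    {"tx": 0.036, "ty": 0.8, "tz": -0.036, "wx": 0, "wy": 0, "wz": 0, "grip": 0},
    {"tx": 0.036, "ty": 0.8, "tz": -0.036, "wx": 0, "wy": 0, "wz": 0, "grip": 0},
    {"tx": 0.036, "ty": 0.8, "tz": -0.036, "wx": 0, "wy": 0, "wz": 0, "grip": 0}
  ],
  "force": 12
}}

```text
t: 4.02
tcp_pos: [0.4387, -0.2176, 0.1132]
orientation: [-0.707, 0.707, 0.001, 0.0]
contact_force: [-0.8, -0.5, -0.3]
opening: 0.0628
```

Call:
{"op": "drive_tool", "data": {
  "series": [
    {"tx": 0, "ty": 0, "tz": 0, "wx": 0, "wy": 0, "wz": 0, "grip": 0},
    {"tx": 0, "ty": -0.08, "tz": 0, "wx": 0, "wy": 0, "wz": 0, "grip": 0},
    {"tx": 0, "ty": -0.2, "tz": 0, "wx": 0, "wy": 0, "wz": 0, "grip": 0},
    {"tx": 0, "ty": -0.4, "tz": 0, "wx": 0, "wy": 0, "wz": 0, "grip": 0},
    {"tx": 0, "ty": -0.6, "tz": 0, "wx": 0, "wy": 0, "wz": 0, "grip": 0}
  ]
}}

```text
t: 4.43
tcp_pos: [0.4373, -0.2177, 0.1855]
orientation: [0.707, -0.707, 0.001, 0.0]
contact_force: [0.2, 0.4, -0.8]
opening: 0.0607
```

```bash
python3 - <<'E'
from h import *
print(go([.445,-.388,.071]),st()[0]['tcp_pos'].round(4))
b=env.grab_frame("scene")
cv2.imwrite("pics/c7.png",cv2.resize(b[160:360,90:310],(660,600)))
E
```

```text
(array([ 0.067,  0.954, -1.419]), array([-0.    , -0.0003, -0.0006])) [ 0.4373 -0.2177  0.1855]
```

View pics/c7.png

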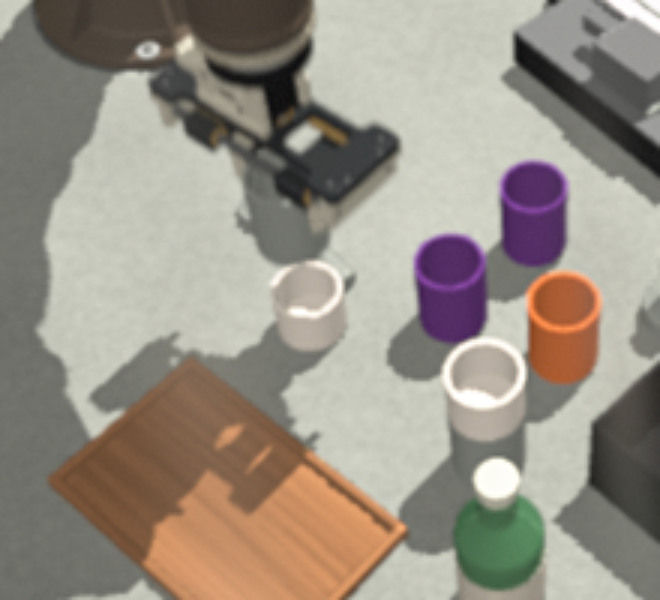

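tumbler1 is lifted cleanly and cup1 stays behind at scene(193,262). I place tumbler1 on the tray.

Call:
{"op": "drive_tool", "data": {
  "series": [
    {"tx": 0.02, "ty": 0, "tz": -0.15, "wx": 0, "wy": 0, "wz": 0, "grip": 0},
    {"tx": 0.05, "ty": 0, "tz": -0.4, "wx": 0, "wy": 0, "wz": 0, "grip": 0},
    {"tx": 0.07, "ty": 0, "tz": -0.7, "wx": 0, "wy": 0, "wz": 0, "grip": 0},
    {"tx": 0.07, "ty": 0, "tz": -0.95, "wx": 0, "wy": 0, "wz": 0, "grip": 0}
  ]
}}

```text
t: 4.82
tcp_pos: [0.447, -0.3332, 0.1852]
orientation: [-0.707, 0.707, 0.001, -0.0]
contact_force: [0.6, 0.7, -0.0]
opening: 0.0611
```

Call:
{"op": "drive_tool", "data": {
  "series": [
    {"tx": 0, "ty": 0.1, "tz": -0.25, "wx": 0, "wy": 0, "wz": 0, "grip": 0},
    {"tx": 0, "ty": 0.25, "tz": -0.4, "wx": 0, "wy": 0, "wz": 0, "grip": 0},
    {"tx": 0, "ty": 0.5, "tz": -0.47, "wx": 0, "wy": 0, "wz": 0, "grip": 0},
    {"tx": 0, "ty": 0.7, "tz": -0.47, "wx": 0, "wy": 0, "wz": 0, "grip": 0},
    {"tx": 0, "ty": 0.8, "tz": -0.47, "wx": 0, "wy": 0, "wz": 0, "grip": 0},
    {"tx": 0, "ty": 0.88, "tz": -0.47, "wx": 0, "wy": 0, "wz": 0, "grip": 0},
    {"tx": 0, "ty": 0.88, "tz": -0.47, "wx": 0, "wy": 0, "wz": 0, "grip": 0},
    {"tx": 0, "ty": 0.88, "tz": -0.47, "wx": 0, "wy": 0, "wz": 0, "grip": 0}
  ]
}}

```text
t: 5.48
tcp_pos: [0.447, -0.3879, 0.0796]
orientation: [-0.707, 0.707, 0.0, -0.0]
contact_force: [0.3, -0.7, -1.5]
opening: 0.0613
```

Call:
{"op": "drive_tool", "data": {
  "series": [
    {"tx": 0, "ty": 0.017, "tz": 0, "wx": 0, "wy": 0, "wz": 0, "grip": 0},
    {"tx": 0, "ty": 0.035, "tz": 0, "wx": 0, "wy": 0, "wz": 0, "grip": 0},
    {"tx": 0, "ty": 0.05, "tz": 0, "wx": 0, "wy": 0, "wz": 0, "grip": 0},
    {"tx": 0, "ty": 0.065, "tz": 0, "wx": 0, "wy": 0, "wz": 0, "grip": 0},
    {"tx": 0, "ty": 0.065, "tz": 0, "wx": 0, "wy": 0, "wz": 0, "grip": 0}
  ]
}}

```text
t: 5.9
tcp_pos: [0.4471, -0.3882, 0.0718]
orientation: [-0.707, 0.707, 0.0, 0.001]
contact_force: [0.6, 0.8, 3.5]
opening: 0.0607
```

Contact felt (3.5 N), so I release, rise, and go above cup1.

Call:
{"op": "drive_tool", "data": {
  "series": [
    {"tx": 0, "ty": 0, "tz": 0, "wx": 0, "wy": 0, "wz": 0, "grip": 0.5},
    {"tx": 0, "ty": 0, "tz": 0, "wx": 0, "wy": 0, "wz": 0, "grip": 1},
    {"tx": 0, "ty": 0, "tz": 0, "wx": 0, "wy": 0, "wz": 0, "grip": 1},
    {"tx": 0, "ty": 0, "tz": 0, "wx": 0, "wy": 0, "wz": 0, "grip": 1},
    {"tx": 0, "ty": -0.2, "tz": 0, "wx": 0, "wy": 0, "wz": 0, "grip": 1},
    {"tx": 0, "ty": -0.5, "tz": 0, "wx": 0, "wy": 0, "wz": 0, "grip": 1},
    {"tx": 0, "ty": -0.8, "tz": 0, "wx": 0, "wy": 0, "wz": 0, "grip": 1}
  ]
}}

```text
t: 6.48
tcp_pos: [0.4457, -0.3876, 0.1674]
orientation: [0.708, -0.707, 0.001, 0.001]
contact_force: [0.9, -0.7, 0.2]
opening: 0.0917
```

Call:
{"op": "drive_tool", "data": {
  "series": [
    {"tx": -0.03, "ty": 0, "tz": 0.3, "wx": 0, "wy": 0, "wz": 0, "grip": 1},
    {"tx": -0.08, "ty": 0, "tz": 0.65, "wx": 0, "wy": 0, "wz": 0, "grip": 1},
    {"tx": -0.08, "ty": 0, "tz": 1, "wx": 0, "wy": 0, "wz": 0, "grip": 1}
  ]
}}

```text
t: 6.73
tcp_pos: [0.4358, -0.2689, 0.1675]
orientation: [-0.707, 0.707, -0.001, 0.001]
contact_force: [0.5, 0.8, -0.9]
opening: 0.0915
```

Call:
{"op": "drive_tool", "data": {
  "series": [
    {"tx": 0, "ty": 0, "tz": 0.25, "wx": 0, "wy": 0, "wz": 0, "grip": 1},
    {"tx": 0, "ty": 0, "tz": 0.41, "wx": 0, "wy": 0, "wz": 0, "grip": 1},
    {"tx": 0, "ty": 0.2, "tz": 0.41, "wx": 0, "wy": 0, "wz": 0, "grip": 1},
    {"tx": 0, "ty": 0.4, "tz": 0.41, "wx": 0, "wy": 0, "wz": 0, "grip": 1},
    {"tx": 0, "ty": 0.4, "tz": 0.41, "wx": 0, "wy": 0, "wz": 0, "grip": 1}
  ]
}}

```text
t: 7.15
tcp_pos: [0.4354, -0.2181, 0.1163]
orientation: [0.708, -0.707, 0.001, 0.002]
contact_force: [-0.2, 0.6, 0.1]
opening: 0.0918
```

```bash
python3 - <<'E'
from h import *
print(go([.438,-.2185,.041]),st()[0]['tcp_pos'].round(4))
E
```

```text
(array([ 0.024,  0.628, -0.004]), array([-0.0005,  0.0004, -0.0014])) [ 0.4354 -0.2181  0.1163]
```

Call:
{"op": "drive_tool", "data": {
  "series": [
    {"tx": 0.024, "ty": 0.2, "tz": 0, "wx": 0, "wy": 0, "wz": 0, "grip": 1},
    {"tx": 0.024, "ty": 0.4, "tz": 0, "wx": 0, "wy": 0, "wz": 0, "grip": 1},
    {"tx": 0.024, "ty": 0.55, "tz": 0, "wx": 0, "wy": 0, "wz": 0, "grip": 1},
    {"tx": 0.024, "ty": 0.63, "tz": 0, "wx": 0, "wy": 0, "wz": 0, "grip": 1},
    {"tx": 0.024, "ty": 0.63, "tz": 0, "wx": 0, "wy": 0, "wz": 0, "grip": 1},
    {"tx": 0.024, "ty": 0.63, "tz": 0, "wx": 0, "wy": 0, "wz": 0, "grip": 0.4},
    {"tx": 0.024, "ty": 0.63, "tz": 0, "wx": 0, "wy": 0, "wz": 0, "grip": 0.3},
    {"tx": 0.024, "ty": 0.63, "tz": 0, "wx": 0, "wy": 0, "wz": 0, "grip": 0},
    {"tx": 0.024, "ty": 0.63, "tz": 0, "wx": 0, "wy": 0, "wz": 0, "grip": 0},
    {"tx": 0.024, "ty": 0.63, "tz": 0, "wx": 0, "wy": 0, "wz": 0, "grip": 0},
    {"tx": 0.024, "ty": 0.63, "tz": 0, "wx": 0, "wy": 0, "wz": 0, "grip": 0}
  ]
}}

```text
t: 8.07
tcp_pos: [0.4402, -0.2199, 0.044]
orientation: [0.707, -0.707, -0.0, -0.0]
contact_force: [0.1, 0.3, 6.9]
opening: 0.0613
```

Call:
{"op": "drive_tool", "data": {
  "series": [
    {"tx": 0, "ty": -0.1, "tz": 0, "wx": 0, "wy": 0, "wz": 0, "grip": 0},
    {"tx": 0, "ty": -0.3, "tz": 0, "wx": 0, "wy": 0, "wz": 0, "grip": 0},
    {"tx": 0, "ty": -0.6, "tz": 0, "wx": 0, "wy": 0, "wz": 0, "grip": 0},
    {"tx": 0, "ty": -1, "tz": 0, "wx": 0, "wy": 0, "wz": 0, "grip": 0}
  ]
}}

```text
t: 8.4
tcp_pos: [0.4384, -0.2194, 0.1572]
orientation: [0.707, -0.707, 0.002, 0.001]
contact_force: [2.6, 0.5, -1.5]
opening: 0.0614
```

```bash
python3 - <<'E'
from h import *
# plate pose
c=np.array([.5305,.328]); u=np.array([np.cos(-.195),np.sin(-.195)]); v=np.array([-u[1],u[0]])
for ly in(.05,-.045): print(ly,(c+v*ly).round(4))
print(go([*(c+v*.05),.22]),st()[0]['tcp_pos'].round(4),st()[0]['opening'])
E
```

```text
0.05 [0.5402 0.3771]
-0.045 [0.5218 0.2839]
(array([ 0.843, -0.523,  4.972]), array([-0.0002, -0.0002, -0.0013])) [ 0.4384 -0.2194  0.1572] 0.061418105040544284
```

Call:
{"op": "drive_tool", "data": {
  "series": [
    {"tx": 0.05, "ty": -0.2, "tz": 0.15, "wx": 0, "wy": 0, "wz": 0, "grip": 0},
    {"tx": 0.1, "ty": -0.4, "tz": 0.4, "wx": 0, "wy": 0, "wz": 0, "grip": 0},
    {"tx": 0.15, "ty": -0.52, "tz": 0.7, "wx": 0, "wy": 0, "wz": 0, "grip": 0},
    {"tx": 0.2, "ty": -0.52, "tz": 1, "wx": 0, "wy": 0, "wz": 0, "grip": 0}
  ]
}}

```text
t: 8.73
tcp_pos: [0.4654, -0.0996, 0.2225]
orientation: [0.707, -0.707, -0.001, -0.003]
contact_force: [1.2, -0.7, -1.8]
opening: 0.0611
```

Call:
{"op": "drive_tool", "data": {
  "series": [
    {"tx": 0.05, "ty": 0, "tz": 0.33, "wx": 0, "wy": 0, "wz": 0, "grip": 0},
    {"tx": 0.1, "ty": 0, "tz": 0.66, "wx": 0, "wy": 0, "wz": 0, "grip": 0},
    {"tx": 0.17, "ty": 0, "tz": 1, "wx": 0, "wy": 0, "wz": 0, "grip": 0}
  ]
}}

```text
t: 8.98
tcp_pos: [0.4837, 0.0218, 0.2198]
orientation: [0.707, -0.707, 0.0, -0.0]
contact_force: [1.2, -0.4, -1.2]
opening: 0.061
```

Call:
{"op": "drive_tool", "data": {
  "series": [
    {"tx": 0.05, "ty": 0, "tz": 0.33, "wx": 0, "wy": 0, "wz": 0, "grip": 0},
    {"tx": 0.1, "ty": 0, "tz": 0.66, "wx": 0, "wy": 0, "wz": 0, "grip": 0},
    {"tx": 0.17, "ty": 0, "tz": 1, "wx": 0, "wy": 0, "wz": 0, "grip": 0}
  ]
}}

```text
t: 9.23
tcp_pos: [0.504, 0.1419, 0.2196]
orientation: [0.707, -0.707, 0.0, 0.0]
contact_force: [1.3, -0.7, -1.3]
opening: 0.061
```

Call:
{"op": "drive_tool", "data": {
  "series": [
    {"tx": 0.05, "ty": 0, "tz": 0.33, "wx": 0, "wy": 0, "wz": 0, "grip": 0},
    {"tx": 0.1, "ty": 0, "tz": 0.66, "wx": 0, "wy": 0, "wz": 0, "grip": 0},
    {"tx": 0.17, "ty": 0, "tz": 1, "wx": 0, "wy": 0, "wz": 0, "grip": 0}
  ]
}}

```text
t: 9.48
tcp_pos: [0.5245, 0.2619, 0.2195]
orientation: [0.707, -0.707, 0.0, 0.0]
contact_force: [1.1, -0.9, -0.6]
opening: 0.0613
```

Call:
{"op": "drive_tool", "data": {
  "series": [
    {"tx": 0.05, "ty": 0, "tz": 0.33, "wx": 0, "wy": 0, "wz": 0, "grip": 0},
    {"tx": 0.1, "ty": 0, "tz": 0.66, "wx": 0, "wy": 0, "wz": 0, "grip": 0},
    {"tx": 0.14, "ty": 0, "tz": 0.9, "wx": 0, "wy": 0, "wz": 0, "grip": 0},
    {"tx": 0.14, "ty": 0, "tz": 0.97, "wx": 0, "wy": 0, "wz": 0, "grip": 0},
    {"tx": 0.14, "ty": 0, "tz": 0.97, "wx": 0, "wy": 0, "wz": 0, "grip": 0}
  ]
}}

```text
t: 9.9
tcp_pos: [0.5408, 0.3798, 0.2185]
orientation: [-0.707, 0.707, 0.001, -0.002]
contact_force: [-0.9, -0.1, -1.9]
opening: 0.0614
```

```bash
python3 - <<'E'
from h import *
print(go([.540,.377,.102]),st()[0]['tcp_pos'].round(4),st()[0]['opening'])
E
```

```text
(array([-0.006,  0.971, -0.023]), array([ 0.0001,  0.0015, -0.0003])) [0.5408 0.3798 0.2185] 0.06143203977114263
```

Call:
{"op": "drive_tool", "data": {
  "series": [
    {"tx": 0, "ty": 0.25, "tz": -0.02, "wx": 0, "wy": 0, "wz": 0, "grip": 0},
    {"tx": 0, "ty": 0.5, "tz": -0.02, "wx": 0, "wy": 0, "wz": 0, "grip": 0},
    {"tx": 0, "ty": 0.75, "tz": -0.02, "wx": 0, "wy": 0, "wz": 0, "grip": 0},
    {"tx": 0, "ty": 0.9, "tz": -0.02, "wx": 0, "wy": 0, "wz": 0, "grip": 0},
    {"tx": 0, "ty": 0.96, "tz": -0.02, "wx": 0, "wy": 0, "wz": 0, "grip": 0},
    {"tx": 0, "ty": 0.98, "tz": -0.02, "wx": 0, "wy": 0, "wz": 0, "grip": 0},
    {"tx": 0, "ty": 0.98, "tz": -0.02, "wx": 0, "wy": 0, "wz": 0, "grip": 0},
    {"tx": 0, "ty": 0.98, "tz": -0.02, "wx": 0, "wy": 0, "wz": 0, "grip": 0}
  ]
}}

```text
t: 10.57
tcp_pos: [0.543, 0.3738, 0.1036]
orientation: [0.707, -0.707, -0.0, -0.001]
contact_force: [-0.0, 0.2, -0.6]
opening: 0.0613
```

Call:
{"op": "drive_tool", "data": {
  "series": [
    {"tx": 0, "ty": 0.015, "tz": 0, "wx": 0, "wy": 0, "wz": 0, "grip": 0},
    {"tx": 0, "ty": 0.03, "tz": 0, "wx": 0, "wy": 0, "wz": 0, "grip": 0},
    {"tx": 0, "ty": 0.045, "tz": 0, "wx": 0, "wy": 0, "wz": 0, "grip": 0},
    {"tx": 0, "ty": 0.045, "tz": 0, "wx": 0, "wy": 0, "wz": 0, "grip": 0}
  ]
}}

```text
t: 10.9
tcp_pos: [0.5419, 0.3741, 0.0966]
orientation: [0.707, -0.707, 0.0, 0.0]
contact_force: [-0.4, 0.8, -1.9]
opening: 0.0613
```

Call:
{"op": "drive_tool", "data": {
  "series": [
    {"tx": 0, "ty": 0.012, "tz": 0, "wx": 0, "wy": 0, "wz": 0, "grip": 0},
    {"tx": 0, "ty": 0.024, "tz": 0, "wx": 0, "wy": 0, "wz": 0, "grip": 0},
    {"tx": 0, "ty": 0.03, "tz": 0, "wx": 0, "wy": 0, "wz": 0, "grip": 0},
    {"tx": 0, "ty": 0.03, "tz": 0, "wx": 0, "wy": 0, "wz": 0, "grip": 0}
  ]
}}

```text
t: 11.23
tcp_pos: [0.5421, 0.3742, 0.094]
orientation: [0.707, -0.707, 0.0, -0.0]
contact_force: [-3.7, -1.1, 8.5]
opening: 0.0612
```

Contact, so I release, rise, and travel to pile 2.

Call:
{"op": "drive_tool", "data": {
  "series": [
    {"tx": 0, "ty": 0, "tz": 0, "wx": 0, "wy": 0, "wz": 0, "grip": 0.5},
    {"tx": 0, "ty": 0, "tz": 0, "wx": 0, "wy": 0, "wz": 0, "grip": 1},
    {"tx": 0, "ty": 0, "tz": 0, "wx": 0, "wy": 0, "wz": 0, "grip": 1},
    {"tx": 0, "ty": 0, "tz": 0, "wx": 0, "wy": 0, "wz": 0, "grip": 1},
    {"tx": 0, "ty": -0.2, "tz": 0, "wx": 0, "wy": 0, "wz": 0, "grip": 1},
    {"tx": 0, "ty": -0.5, "tz": 0, "wx": 0, "wy": 0, "wz": 0, "grip": 1},
    {"tx": 0, "ty": -0.8, "tz": 0, "wx": 0, "wy": 0, "wz": 0, "grip": 1},
    {"tx": 0, "ty": -1, "tz": 0, "wx": 0, "wy": 0, "wz": 0, "grip": 1}
  ]
}}

```text
t: 11.9
tcp_pos: [0.543, 0.374, 0.2161]
orientation: [0.708, -0.707, -0.001, -0.001]
contact_force: [0.4, 0.4, -0.7]
opening: 0.0917
```

Call:
{"op": "drive_tool", "data": {
  "series": [
    {"tx": 0, "ty": 0, "tz": -0.33, "wx": 0, "wy": 0, "wz": 0, "grip": 1},
    {"tx": 0.1, "ty": 0, "tz": -0.66, "wx": 0, "wy": 0, "wz": 0, "grip": 1},
    {"tx": 0.17, "ty": 0, "tz": -1, "wx": 0, "wy": 0, "wz": 0, "grip": 1}
  ]
}}

```text
t: 12.15
tcp_pos: [0.5626, 0.2537, 0.2135]
orientation: [0.707, -0.707, -0.001, 0.0]
contact_force: [0.4, -1.5, -1.0]
opening: 0.0919
```

Call:
{"op": "drive_tool", "data": {
  "series": [
    {"tx": 0.05, "ty": 0, "tz": -0.33, "wx": 0, "wy": 0, "wz": 0, "grip": 1},
    {"tx": 0.1, "ty": 0, "tz": -0.66, "wx": 0, "wy": 0, "wz": 0, "grip": 1},
    {"tx": 0.17, "ty": 0, "tz": -1, "wx": 0, "wy": 0, "wz": 0, "grip": 1}
  ]
}}

```text
t: 12.4
tcp_pos: [0.5825, 0.1325, 0.213]
orientation: [0.707, -0.707, -0.0, 0.0]
contact_force: [1.2, -0.5, -0.3]
opening: 0.0918
```

Call:
{"op": "drive_tool", "data": {
  "series": [
    {"tx": 0.05, "ty": 0, "tz": -0.33, "wx": 0, "wy": 0, "wz": 0, "grip": 1},
    {"tx": 0.1, "ty": 0, "tz": -0.66, "wx": 0, "wy": 0, "wz": 0, "grip": 1},
    {"tx": 0.17, "ty": 0, "tz": -1, "wx": 0, "wy": 0, "wz": 0, "grip": 1}
  ]
}}

```text
t: 12.65
tcp_pos: [0.6029, 0.0124, 0.213]
orientation: [0.707, -0.707, -0.0, 0.0]
contact_force: [1.4, 1.1, -0.1]
opening: 0.0917
```

Call:
{"op": "drive_tool", "data": {
  "series": [
    {"tx": 0.05, "ty": 0, "tz": -0.33, "wx": 0, "wy": 0, "wz": 0, "grip": 1},
    {"tx": 0.1, "ty": 0, "tz": -0.66, "wx": 0, "wy": 0, "wz": 0, "grip": 1},
    {"tx": 0.17, "ty": 0, "tz": -1, "wx": 0, "wy": 0, "wz": 0, "grip": 1}
  ]
}}

```text
t: 12.9
tcp_pos: [0.6233, -0.1077, 0.213]
orientation: [0.707, -0.707, -0.0, 0.0]
contact_force: [0.6, 0.1, 0.1]
opening: 0.092
```

Call:
{"op": "drive_tool", "data": {
  "series": [
    {"tx": 0.05, "ty": 0, "tz": -0.33, "wx": 0, "wy": 0, "wz": 0, "grip": 1},
    {"tx": 0.1, "ty": 0, "tz": -0.66, "wx": 0, "wy": 0, "wz": 0, "grip": 1},
    {"tx": 0.14, "ty": 0, "tz": -1, "wx": 0, "wy": 0, "wz": 0, "grip": 1},
    {"tx": 0.14, "ty": 0, "tz": -1, "wx": 0, "wy": 0, "wz": 0, "grip": 1}
  ]
}}

```text
t: 13.23
tcp_pos: [0.638, -0.2375, 0.2135]
orientation: [-0.705, 0.71, -0.004, 0.004]
contact_force: [-1.6, -0.9, 0.1]
opening: 0.092
```

```bash
python3 - <<'E'
from h import *
print(go([.640,-.232,.118]),st()[0]['tcp_pos'].round(4))
b=env.grab_frame("scene");a=env.grab_frame("top")
cv2.imwrite("pics/c8.png",np.hstack([cv2.resize(b[110:380,90:400],(460,400)),cv2.resize(a[150:290,120:260],(330,330))[0:400] if 0 else cv2.resize(a[150:290,120:240],(340,400))]))
E
```

```text
(array([0.016, 0.795, 0.051]), array([ 0.0022, -0.0036, -0.    ])) [ 0.638  -0.2375  0.2135]
```

View pics/c8.png

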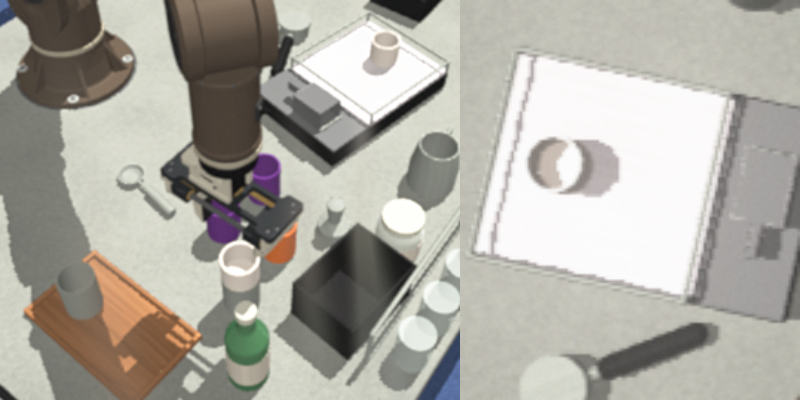

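cup1 is upright on the plate and tumbler1 is on the tray. I grasp cup3.

Call:
{"op": "drive_tool", "data": {
  "series": [
    {"tx": 0.016, "ty": 0.2, "tz": 0.04, "wx": 0, "wy": 0, "wz": 0, "grip": 1},
    {"tx": 0.016, "ty": 0.45, "tz": 0.04, "wx": 0, "wy": 0, "wz": 0, "grip": 1},
    {"tx": 0.016, "ty": 0.7, "tz": 0.04, "wx": 0, "wy": 0, "wz": 0, "grip": 1},
    {"tx": 0.016, "ty": 0.79, "tz": 0.04, "wx": 0, "wy": 0, "wz": 0, "grip": 1},
    {"tx": 0.016, "ty": 0.79, "tz": 0.04, "wx": 0, "wy": 0, "wz": 0, "grip": 1},
    {"tx": 0.016, "ty": 0.79, "tz": 0.04, "wx": 0, "wy": 0, "wz": 0, "grip": 0.4},
    {"tx": 0.016, "ty": 0.79, "tz": 0.04, "wx": 0, "wy": 0, "wz": 0, "grip": 0.3},
    {"tx": 0.016, "ty": 0.79, "tz": 0.04, "wx": 0, "wy": 0, "wz": 0, "grip": 0},
    {"tx": 0.016, "ty": 0.79, "tz": 0.04, "wx": 0, "wy": 0, "wz": 0, "grip": 0},
    {"tx": 0.016, "ty": 0.79, "tz": 0.04, "wx": 0, "wy": 0, "wz": 0, "grip": 0},
    {"tx": 0.016, "ty": 0.79, "tz": 0.04, "wx": 0, "wy": 0, "wz": 0, "grip": 0}
  ]
}}

```text
t: 14.25
tcp_pos: [0.6429, -0.2213, 0.1191]
orientation: [-0.707, 0.707, 0.001, 0.001]
contact_force: [0.9, -0.3, 3.2]
opening: 0.06
```

Call:
{"op": "drive_tool", "data": {
  "series": [
    {"tx": 0, "ty": -0.08, "tz": 0, "wx": 0, "wy": 0, "wz": 0, "grip": 0},
    {"tx": 0, "ty": -0.2, "tz": 0, "wx": 0, "wy": 0, "wz": 0, "grip": 0},
    {"tx": 0, "ty": -0.5, "tz": 0, "wx": 0, "wy": 0, "wz": 0, "grip": 0},
    {"tx": 0, "ty": -0.8, "tz": 0, "wx": 0, "wy": 0, "wz": 0, "grip": 0},
    {"tx": 0, "ty": -0.9, "tz": 0, "wx": 0, "wy": 0, "wz": 0, "grip": 0}
  ]
}}

```text
t: 14.67
tcp_pos: [0.6435, -0.2227, 0.232]
orientation: [-0.706, 0.708, 0.002, 0.002]
contact_force: [1.7, -0.9, -0.2]
opening: 0.0596
```

```bash
python3 - <<'E'
from h import *
print(go([.522,.282,.22]),st()[0]['tcp_pos'].round(4))
b=env.grab_frame("scene"); cv2.imwrite("pics/s9.png",b)
E
```

```text
(array([-1.017,  0.085,  4.205]), array([ 0.0007, -0.0003,  0.0018])) [ 0.6435 -0.2227  0.232 ]
```

```bash
python3 - <<'E'
from h import *
b=cv2.imread("pics/s9.png"); a=env.grab_frame("top"); cv2.imwrite("pics/c9.png",np.hstack([cv2.resize(b[170:370,150:350],(400,400),interpolation=2),cv2.resize(a[120:250,300:430],(400,400),interpolation=2)]))
print(proj("top",[.6435,-.2227,.245]))
E
```

```text
[365.9 165.7]
```

View pics/c9.png

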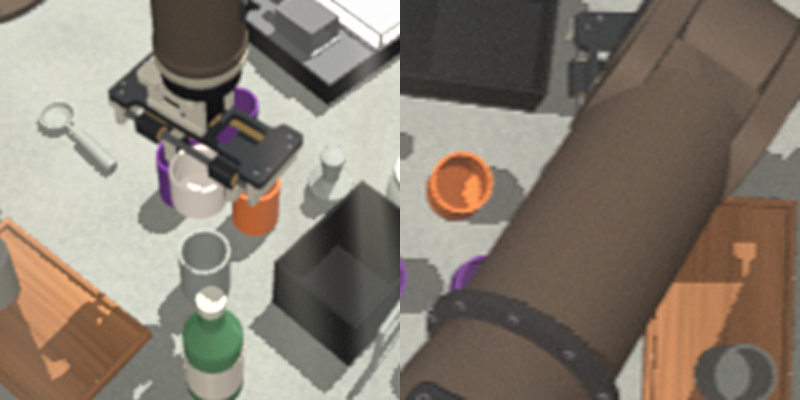

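cup3 is held upright, and tumbler2 is left standing with its rim at scene(252.5,296.5).

```bash
python3 - <<'E'
from h import *
print("tumbler2",atz("scene",(252.5,296.5),.085),"cup3",atz("scene",(249.5,254),.246), proj("scene",[.6435,-.2227,.246]))
print("old rim",atz("scene",(251.75,283.8),.132))
print(go([.522,.282,.22]))
E
```

```text
tumbler2 [ 0.647 -0.236  0.085] cup3 [ 0.6455 -0.2363  0.246 ] [252.9 249.3]
old rim [ 0.6446 -0.2334  0.132 ]
(array([-1.014,  0.071,  4.202]), array([ 0.0005, -0.0002,  0.0017]))
```

cup3 sits about 12 mm towards -y in the pads, so I carry it gently and account for the offset when placing.

Call:
{"op": "drive_tool", "data": {
  "series": [
    {"tx": -0.02, "ty": 0, "tz": 0.08, "wx": 0, "wy": 0, "wz": 0, "grip": 0},
    {"tx": -0.06, "ty": 0, "tz": 0.22, "wx": 0, "wy": 0, "wz": 0, "grip": 0},
    {"tx": -0.1, "ty": 0, "tz": 0.4, "wx": 0, "wy": 0, "wz": 0, "grip": 0},
    {"tx": -0.14, "ty": 0, "tz": 0.6, "wx": 0, "wy": 0, "wz": 0, "grip": 0},
    {"tx": -0.19, "ty": 0, "tz": 0.8, "wx": 0, "wy": 0, "wz": 0, "grip": 0},
    {"tx": -0.24, "ty": 0, "tz": 1, "wx": 0, "wy": 0, "wz": 0, "grip": 0}
  ],
  "force": 15
}}

```text
t: 15.27
tcp_pos: [0.6117, -0.0988, 0.2241]
orientation: [0.707, -0.707, 0.001, 0.001]
contact_force: [0.9, 0.4, -1.0]
opening: 0.0597
```

Call:
{"op": "drive_tool", "data": {
  "series": [
    {"tx": -0.05, "ty": 0, "tz": 0.2, "wx": 0, "wy": 0, "wz": 0, "grip": 0},
    {"tx": -0.1, "ty": 0, "tz": 0.4, "wx": 0, "wy": 0, "wz": 0, "grip": 0},
    {"tx": -0.15, "ty": 0, "tz": 0.6, "wx": 0, "wy": 0, "wz": 0, "grip": 0},
    {"tx": -0.2, "ty": 0, "tz": 0.8, "wx": 0, "wy": 0, "wz": 0, "grip": 0},
    {"tx": -0.24, "ty": 0, "tz": 1, "wx": 0, "wy": 0, "wz": 0, "grip": 0}
  ]
}}

```text
t: 15.68
tcp_pos: [0.5824, 0.0209, 0.2243]
orientation: [0.707, -0.707, 0.001, 0.001]
contact_force: [0.1, 0.5, -1.3]
opening: 0.0594
```

Call:
{"op": "drive_tool", "data": {
  "series": [
    {"tx": -0.05, "ty": 0, "tz": 0.2, "wx": 0, "wy": 0, "wz": 0, "grip": 0},
    {"tx": -0.1, "ty": 0, "tz": 0.4, "wx": 0, "wy": 0, "wz": 0, "grip": 0},
    {"tx": -0.15, "ty": 0, "tz": 0.6, "wx": 0, "wy": 0, "wz": 0, "grip": 0},
    {"tx": -0.2, "ty": 0, "tz": 0.8, "wx": 0, "wy": 0, "wz": 0, "grip": 0},
    {"tx": -0.24, "ty": 0, "tz": 1, "wx": 0, "wy": 0, "wz": 0, "grip": 0}
  ]
}}

```text
t: 16.1
tcp_pos: [0.5535, 0.1406, 0.2244]
orientation: [-0.707, 0.707, -0.001, -0.001]
contact_force: [0.3, 0.7, -1.9]
opening: 0.0596
```

Call:
{"op": "drive_tool", "data": {
  "series": [
    {"tx": -0.05, "ty": 0, "tz": 0.2, "wx": 0, "wy": 0, "wz": 0, "grip": 0},
    {"tx": -0.1, "ty": 0, "tz": 0.4, "wx": 0, "wy": 0, "wz": 0, "grip": 0},
    {"tx": -0.15, "ty": 0, "tz": 0.6, "wx": 0, "wy": 0, "wz": 0, "grip": 0},
    {"tx": -0.2, "ty": 0, "tz": 0.8, "wx": 0, "wy": 0, "wz": 0, "grip": 0},
    {"tx": -0.24, "ty": 0, "tz": 1, "wx": 0, "wy": 0, "wz": 0, "grip": 0}
  ]
}}

```text
t: 16.52
tcp_pos: [0.5246, 0.2603, 0.2244]
orientation: [-0.707, 0.708, -0.001, -0.001]
contact_force: [0.2, -0.1, -2.2]
opening: 0.0597
```

Call:
{"op": "drive_tool", "data": {
  "series": [
    {"tx": -0.03, "ty": 0, "tz": 0.15, "wx": 0, "wy": 0, "wz": 0, "grip": 0},
    {"tx": -0.06, "ty": 0, "tz": 0.25, "wx": 0, "wy": 0, "wz": 0, "grip": 0},
    {"tx": -0.06, "ty": 0, "tz": 0.31, "wx": 0, "wy": 0, "wz": 0, "grip": 0},
    {"tx": -0.06, "ty": 0, "tz": 0.31, "wx": 0, "wy": 0, "wz": 0, "grip": 0},
    {"tx": -0.06, "ty": 0, "tz": 0.31, "wx": 0, "wy": 0, "wz": 0, "grip": 0}
  ]
}}

```text
t: 16.93
tcp_pos: [0.5198, 0.2951, 0.2257]
orientation: [-0.707, 0.708, -0.0, 0.0]
contact_force: [0.8, -0.1, -1.2]
opening: 0.0597
```

```bash
python3 - <<'E'
from h import *
print(go([.521,.294,.100]),st()[0]['tcp_pos'].round(4),st()[0]['opening'])
E
```

```text
(array([ 0.01 ,  1.047, -0.008]), array([ 0.0004, -0.0002, -0.0002])) [0.5198 0.2951 0.2257] 0.059715428901369494
```

Call:
{"op": "drive_tool", "data": {
  "series": [
    {"tx": 0, "ty": 0.2, "tz": 0, "wx": 0, "wy": 0, "wz": 0, "grip": 0},
    {"tx": 0, "ty": 0.45, "tz": 0, "wx": 0, "wy": 0, "wz": 0, "grip": 0},
    {"tx": 0, "ty": 0.7, "tz": 0, "wx": 0, "wy": 0, "wz": 0, "grip": 0},
    {"tx": 0, "ty": 0.88, "tz": 0, "wx": 0, "wy": 0, "wz": 0, "grip": 0},
    {"tx": 0, "ty": 0.96, "tz": 0, "wx": 0, "wy": 0, "wz": 0, "grip": 0},
    {"tx": 0, "ty": 1, "tz": 0, "wx": 0, "wy": 0, "wz": 0, "grip": 0},
    {"tx": 0, "ty": 1, "tz": 0, "wx": 0, "wy": 0, "wz": 0, "grip": 0},
    {"tx": 0, "ty": 1, "tz": 0, "wx": 0, "wy": 0, "wz": 0, "grip": 0}
  ]
}}

```text
t: 17.6
tcp_pos: [0.5209, 0.2957, 0.1074]
orientation: [0.707, -0.707, -0.0, -0.001]
contact_force: [0.0, 0.5, -2.0]
opening: 0.0597
```

Call:
{"op": "drive_tool", "data": {
  "series": [
    {"tx": 0, "ty": 0.02, "tz": 0, "wx": 0, "wy": 0, "wz": 0, "grip": 0},
    {"tx": 0, "ty": 0.04, "tz": 0, "wx": 0, "wy": 0, "wz": 0, "grip": 0},
    {"tx": 0, "ty": 0.06, "tz": 0, "wx": 0, "wy": 0, "wz": 0, "grip": 0},
    {"tx": 0, "ty": 0.08, "tz": 0, "wx": 0, "wy": 0, "wz": 0, "grip": 0},
    {"tx": 0, "ty": 0.08, "tz": 0, "wx": 0, "wy": 0, "wz": 0, "grip": 0}
  ]
}}

```text
t: 18.02
tcp_pos: [0.5196, 0.2961, 0.0963]
orientation: [-0.707, 0.707, -0.0, -0.0]
contact_force: [0.5, 0.1, -1.8]
opening: 0.0597
```

Call:
{"op": "drive_tool", "data": {
  "series": [
    {"tx": 0, "ty": 0.015, "tz": 0, "wx": 0, "wy": 0, "wz": 0, "grip": 0},
    {"tx": 0, "ty": 0.03, "tz": 0, "wx": 0, "wy": 0, "wz": 0, "grip": 0},
    {"tx": 0, "ty": 0.04, "tz": 0, "wx": 0, "wy": 0, "wz": 0, "grip": 0},
    {"tx": 0, "ty": 0.04, "tz": 0, "wx": 0, "wy": 0, "wz": 0, "grip": 0}
  ]
}}

```text
t: 18.35
tcp_pos: [0.5201, 0.2961, 0.092]
orientation: [0.707, -0.707, 0.0, -0.0]
contact_force: [-0.8, -0.0, 1.0]
opening: 0.0598
```

Call:
{"op": "drive_tool", "data": {
  "series": [
    {"tx": 0, "ty": 0.004, "tz": 0, "wx": 0, "wy": 0, "wz": 0, "grip": 0.5},
    {"tx": 0, "ty": 0, "tz": 0, "wx": 0, "wy": 0, "wz": 0, "grip": 1},
    {"tx": 0, "ty": 0, "tz": 0, "wx": 0, "wy": 0, "wz": 0, "grip": 1},
    {"tx": 0, "ty": 0, "tz": 0, "wx": 0, "wy": 0, "wz": 0, "grip": 1},
    {"tx": 0, "ty": -0.2, "tz": 0, "wx": 0, "wy": 0, "wz": 0, "grip": 1},
    {"tx": 0, "ty": -0.5, "tz": 0, "wx": 0, "wy": 0, "wz": 0, "grip": 1},
    {"tx": 0, "ty": -0.8, "tz": 0, "wx": 0, "wy": 0, "wz": 0, "grip": 1},
    {"tx": 0, "ty": -1, "tz": 0, "wx": 0, "wy": 0, "wz": 0, "grip": 1}
  ]
}}

```text
t: 19.02
tcp_pos: [0.5208, 0.2959, 0.2148]
orientation: [0.707, -0.707, -0.0, -0.001]
contact_force: [1.2, 0.8, -0.1]
opening: 0.0911
```

Call:
{"op": "drive_tool", "data": {
  "series": [
    {"tx": 0.1, "ty": 0, "tz": -0.33, "wx": 0, "wy": 0, "wz": 0, "grip": 1},
    {"tx": 0.2, "ty": 0, "tz": -0.66, "wx": 0, "wy": 0, "wz": 0, "grip": 1},
    {"tx": 0.25, "ty": 0, "tz": -1, "wx": 0, "wy": 0, "wz": 0, "grip": 1}
  ]
}}

```text
t: 19.27
tcp_pos: [0.5509, 0.1755, 0.2125]
orientation: [0.707, -0.707, -0.002, 0.0]
contact_force: [0.9, -0.6, 0.6]
opening: 0.0918
```

Call:
{"op": "drive_tool", "data": {
  "series": [
    {"tx": 0.1, "ty": 0, "tz": -0.33, "wx": 0, "wy": 0, "wz": 0, "grip": 1},
    {"tx": 0.2, "ty": 0, "tz": -0.66, "wx": 0, "wy": 0, "wz": 0, "grip": 1},
    {"tx": 0.25, "ty": 0, "tz": -1, "wx": 0, "wy": 0, "wz": 0, "grip": 1}
  ]
}}

```text
t: 19.52
tcp_pos: [0.5807, 0.0544, 0.212]
orientation: [0.707, -0.707, -0.001, -0.0]
contact_force: [0.0, 0.8, 0.2]
opening: 0.0919
```

Call:
{"op": "drive_tool", "data": {
  "series": [
    {"tx": 0.1, "ty": 0, "tz": -0.33, "wx": 0, "wy": 0, "wz": 0, "grip": 1},
    {"tx": 0.2, "ty": 0, "tz": -0.66, "wx": 0, "wy": 0, "wz": 0, "grip": 1},
    {"tx": 0.25, "ty": 0, "tz": -1, "wx": 0, "wy": 0, "wz": 0, "grip": 1}
  ]
}}

```text
t: 19.77
tcp_pos: [0.6107, -0.0656, 0.2118]
orientation: [0.707, -0.707, -0.001, -0.0]
contact_force: [0.3, 0.5, 0.5]
opening: 0.0918
```

Call:
{"op": "drive_tool", "data": {
  "series": [
    {"tx": 0.1, "ty": 0, "tz": -0.33, "wx": 0, "wy": 0, "wz": 0, "grip": 1},
    {"tx": 0.2, "ty": 0, "tz": -0.66, "wx": 0, "wy": 0, "wz": 0, "grip": 1},
    {"tx": 0.27, "ty": 0, "tz": -1, "wx": 0, "wy": 0, "wz": 0, "grip": 1}
  ]
}}

```text
t: 20.02
tcp_pos: [0.6429, -0.1855, 0.2117]
orientation: [0.707, -0.707, -0.0, 0.0]
contact_force: [0.3, 0.7, -0.2]
opening: 0.092
```

Call:
{"op": "drive_tool", "data": {
  "series": [
    {"tx": 0, "ty": 0, "tz": -0.2, "wx": 0, "wy": 0, "wz": 0, "grip": 1},
    {"tx": 0, "ty": 0, "tz": -0.42, "wx": 0, "wy": 0, "wz": 0, "grip": 1},
    {"tx": 0, "ty": 0.3, "tz": -0.42, "wx": 0, "wy": 0, "wz": 0, "grip": 1},
    {"tx": 0, "ty": 0.5, "tz": -0.42, "wx": 0, "wy": 0, "wz": 0, "grip": 1},
    {"tx": 0, "ty": 0.5, "tz": -0.42, "wx": 0, "wy": 0, "wz": 0, "grip": 1},
    {"tx": 0, "ty": 0.5, "tz": -0.42, "wx": 0, "wy": 0, "wz": 0, "grip": 1}
  ]
}}

```text
t: 20.52
tcp_pos: [0.6415, -0.2338, 0.1509]
orientation: [0.707, -0.707, 0.001, 0.001]
contact_force: [-1.1, -0.2, 1.3]
opening: 0.0919
```

```bash
python3 - <<'E'
from h import *
print(go([.644,-.235,.062]),st()[0]['tcp_pos'].round(4))
b=env.grab_frame("scene");a=env.grab_frame("top")
cv2.imwrite("pics/c10.png",np.hstack([cv2.resize(b[170:370,150:350],(400,400),interpolation=2),cv2.resize(a[150:290,120:260],(400,400))]))
E
```

```text
(array([ 0.023,  0.74 , -0.011]), array([-0.0003, -0.    , -0.0009])) [ 0.6415 -0.2338  0.1509]
```

View pics/c10.png

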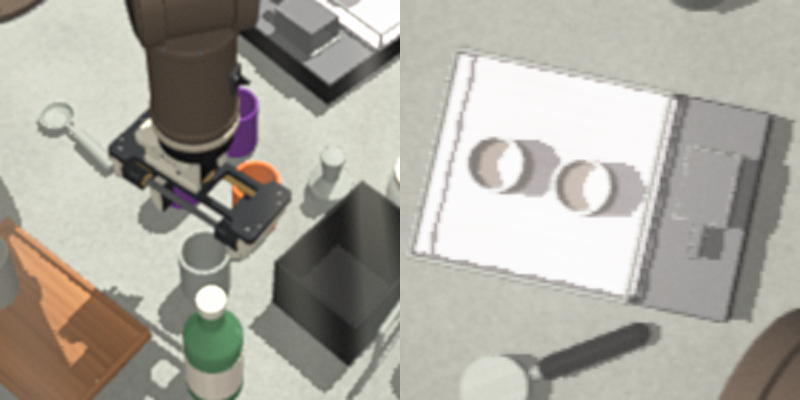

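Both cups stand on the plate and tumbler2 is below the gripper. I grasp it and lift.

Call:
{"op": "drive_tool", "data": {
  "series": [
    {"tx": 0.02, "ty": 0.25, "tz": -0.01, "wx": 0, "wy": 0, "wz": 0, "grip": 1},
    {"tx": 0.02, "ty": 0.45, "tz": -0.01, "wx": 0, "wy": 0, "wz": 0, "grip": 1},
    {"tx": 0.02, "ty": 0.65, "tz": -0.01, "wx": 0, "wy": 0, "wz": 0, "grip": 1},
    {"tx": 0.02, "ty": 0.74, "tz": -0.01, "wx": 0, "wy": 0, "wz": 0, "grip": 1},
    {"tx": 0.02, "ty": 0.74, "tz": -0.01, "wx": 0, "wy": 0, "wz": 0, "grip": 1},
    {"tx": 0.02, "ty": 0.74, "tz": -0.01, "wx": 0, "wy": 0, "wz": 0, "grip": 0.4},
    {"tx": 0.02, "ty": 0.74, "tz": -0.01, "wx": 0, "wy": 0, "wz": 0, "grip": 0.3},
    {"tx": 0.02, "ty": 0.74, "tz": -0.01, "wx": 0, "wy": 0, "wz": 0, "grip": 0},
    {"tx": 0.02, "ty": 0.74, "tz": -0.01, "wx": 0, "wy": 0, "wz": 0, "grip": 0},
    {"tx": 0.02, "ty": 0.74, "tz": -0.01, "wx": 0, "wy": 0, "wz": 0, "grip": 0},
    {"tx": 0.02, "ty": 0.74, "tz": -0.01, "wx": 0, "wy": 0, "wz": 0, "grip": 0}
  ]
}}

```text
t: 21.53
tcp_pos: [0.6449, -0.2357, 0.0638]
orientation: [-0.707, 0.707, 0.0, 0.0]
contact_force: [-1.2, 0.8, 5.0]
opening: 0.0612
```

Call:
{"op": "drive_tool", "data": {
  "series": [
    {"tx": 0, "ty": -0.08, "tz": 0, "wx": 0, "wy": 0, "wz": 0, "grip": 0},
    {"tx": 0, "ty": -0.25, "tz": 0, "wx": 0, "wy": 0, "wz": 0, "grip": 0},
    {"tx": 0, "ty": -0.5, "tz": 0, "wx": 0, "wy": 0, "wz": 0, "grip": 0},
    {"tx": 0, "ty": -0.6, "tz": 0, "wx": 0, "wy": 0, "wz": 0, "grip": 0},
    {"tx": 0, "ty": -0.6, "tz": 0, "wx": 0, "wy": 0, "wz": 0, "grip": 0}
  ]
}}

```text
t: 21.95
tcp_pos: [0.6463, -0.2368, 0.1388]
orientation: [-0.706, 0.708, 0.002, 0.002]
contact_force: [-0.6, -0.8, -1.4]
opening: 0.061
```

```bash
python3 - <<'E'
from h import *
print(go([.55,-.39,.135]),st()[0]['tcp_pos'].round(4))
E
```

```text
(array([-0.803,  0.03 , -1.277]), array([ 0.0006, -0.0001,  0.0018])) [ 0.6463 -0.2368  0.1388]
```

Call:
{"op": "drive_tool", "data": {
  "series": [
    {"tx": -0.2, "ty": 0, "tz": 0, "wx": 0, "wy": 0, "wz": 0, "grip": 0},
    {"tx": -0.45, "ty": 0, "tz": 0, "wx": 0, "wy": 0, "wz": 0, "grip": 0},
    {"tx": -0.7, "ty": 0, "tz": -0.1, "wx": 0, "wy": 0, "wz": 0, "grip": 0},
    {"tx": -0.7, "ty": 0, "tz": -0.4, "wx": 0, "wy": 0, "wz": 0, "grip": 0},
    {"tx": -0.7, "ty": 0, "tz": -0.7, "wx": 0, "wy": 0, "wz": 0, "grip": 0},
    {"tx": -0.7, "ty": 0, "tz": -1, "wx": 0, "wy": 0, "wz": 0, "grip": 0}
  ]
}}

```text
t: 22.45
tcp_pos: [0.5599, -0.3556, 0.134]
orientation: [0.708, -0.707, -0.0, 0.001]
contact_force: [0.6, 0.4, -2.0]
opening: 0.0617
```

Call:
{"op": "drive_tool", "data": {
  "series": [
    {"tx": 0, "ty": 0, "tz": -0.15, "wx": 0, "wy": 0, "wz": 0, "grip": 0},
    {"tx": 0, "ty": 0, "tz": -0.28, "wx": 0, "wy": 0, "wz": 0, "grip": 0},
    {"tx": 0, "ty": 0.2, "tz": -0.28, "wx": 0, "wy": 0, "wz": 0, "grip": 0},
    {"tx": 0, "ty": 0.35, "tz": -0.28, "wx": 0, "wy": 0, "wz": 0, "grip": 0},
    {"tx": 0, "ty": 0.45, "tz": -0.28, "wx": 0, "wy": 0, "wz": 0, "grip": 0},
    {"tx": 0, "ty": 0.5, "tz": -0.28, "wx": 0, "wy": 0, "wz": 0, "grip": 0},
    {"tx": 0, "ty": 0.5, "tz": -0.28, "wx": 0, "wy": 0, "wz": 0, "grip": 0},
    {"tx": 0, "ty": 0.5, "tz": -0.28, "wx": 0, "wy": 0, "wz": 0, "grip": 0}
  ]
}}

```text
t: 23.12
tcp_pos: [0.5607, -0.389, 0.075]
orientation: [0.707, -0.707, 0.0, 0.0]
contact_force: [0.2, 0.2, -0.8]
opening: 0.0611
```

Call:
{"op": "drive_tool", "data": {
  "series": [
    {"tx": 0, "ty": 0.015, "tz": 0, "wx": 0, "wy": 0, "wz": 0, "grip": 0},
    {"tx": 0, "ty": 0.03, "tz": 0, "wx": 0, "wy": 0, "wz": 0, "grip": 0},
    {"tx": 0, "ty": 0.045, "tz": 0, "wx": 0, "wy": 0, "wz": 0, "grip": 0},
    {"tx": 0, "ty": 0.045, "tz": 0, "wx": 0, "wy": 0, "wz": 0, "grip": 0}
  ]
}}

```text
t: 23.45
tcp_pos: [0.5609, -0.3892, 0.0699]
orientation: [-0.707, 0.707, 0.0, 0.0]
contact_force: [-0.3, 0.3, -1.4]
opening: 0.0607
```

Call:
{"op": "drive_tool", "data": {
  "series": [
    {"tx": 0, "ty": 0.01, "tz": 0, "wx": 0, "wy": 0, "wz": 0, "grip": 0},
    {"tx": 0, "ty": 0.02, "tz": 0, "wx": 0, "wy": 0, "wz": 0, "grip": 0},
    {"tx": 0, "ty": 0.02, "tz": 0, "wx": 0, "wy": 0, "wz": 0, "grip": 0}
  ]
}}

```text
t: 23.7
tcp_pos: [0.5609, -0.3895, 0.0694]
orientation: [-0.707, 0.707, 0.001, 0.001]
contact_force: [-3.4, 4.4, 16.3]
opening: 0.0613
```

Contact on the tray. I release, rise, and travel to the guard while turning the jaw to heading 79°.

Call:
{"op": "drive_tool", "data": {
  "series": [
    {"tx": 0, "ty": -0.005, "tz": 0, "wx": 0, "wy": 0, "wz": 0, "grip": 0.5},
    {"tx": 0, "ty": -0.01, "tz": 0, "wx": 0, "wy": 0, "wz": 0, "grip": 1},
    {"tx": 0, "ty": -0.01, "tz": 0, "wx": 0, "wy": 0, "wz": 0, "grip": 1},
    {"tx": 0, "ty": -0.01, "tz": 0, "wx": 0, "wy": 0, "wz": 0, "grip": 1},
    {"tx": 0, "ty": -0.2, "tz": 0, "wx": 0, "wy": 0, "wz": 0, "grip": 1},
    {"tx": 0, "ty": -0.5, "tz": 0, "wx": 0, "wy": 0, "wz": 0, "grip": 1},
    {"tx": 0, "ty": -0.8, "tz": 0, "wx": 0, "wy": 0, "wz": 0, "grip": 1},
    {"tx": 0, "ty": -1, "tz": 0, "wx": 0, "wy": 0, "wz": 0, "grip": 1}
  ]
}}

```text
t: 24.37
tcp_pos: [0.5609, -0.39, 0.1902]
orientation: [-0.707, 0.708, 0.0, 0.001]
contact_force: [1.1, -0.4, 0.2]
opening: 0.0917
```

Call:
{"op": "drive_tool", "data": {
  "series": [
    {"tx": -0.1, "ty": 0, "tz": 0.33, "wx": 0, "wy": 0, "wz": 0, "grip": 1},
    {"tx": -0.2, "ty": 0, "tz": 0.66, "wx": 0, "wy": 0, "wz": 0, "grip": 1},
    {"tx": -0.27, "ty": 0, "tz": 1, "wx": 0, "wy": 0, "wz": 0, "grip": 1}
  ]
}}

```text
t: 24.62
tcp_pos: [0.5269, -0.269, 0.1873]
orientation: [-0.707, 0.707, -0.001, 0.001]
contact_force: [1.7, 0.6, 0.4]
opening: 0.0917
```

Call:
{"op": "drive_tool", "data": {
  "series": [
    {"tx": -0.1, "ty": 0, "tz": 0.33, "wx": 0, "wy": 0, "wz": 0, "grip": 1},
    {"tx": -0.2, "ty": 0, "tz": 0.66, "wx": 0, "wy": 0, "wz": 0, "grip": 1},
    {"tx": -0.27, "ty": 0, "tz": 1, "wx": 0, "wy": 0, "wz": 0, "grip": 1}
  ]
}}

```text
t: 24.87
tcp_pos: [0.4944, -0.1478, 0.187]
orientation: [0.707, -0.707, 0.0, -0.0]
contact_force: [1.2, 1.0, 0.6]
opening: 0.0919
```

Call:
{"op": "drive_tool", "data": {
  "series": [
    {"tx": -0.1, "ty": 0, "tz": 0.33, "wx": 0, "wy": 0, "wz": 0, "grip": 1},
    {"tx": -0.2, "ty": 0, "tz": 0.66, "wx": 0, "wy": 0, "wz": 0, "grip": 1},
    {"tx": -0.27, "ty": 0, "tz": 1, "wx": 0, "wy": 0, "wz": 0, "grip": 1}
  ]
}}

```text
t: 25.12
tcp_pos: [0.462, -0.0277, 0.1871]
orientation: [0.707, -0.707, 0.0, -0.0]
contact_force: [0.5, 0.4, 0.4]
opening: 0.0916
```

Call:
{"op": "drive_tool", "data": {
  "series": [
    {"tx": -0.1, "ty": 0, "tz": 0.33, "wx": 0, "wy": -0.436, "wz": 0, "grip": -0.13},
    {"tx": -0.3, "ty": 0, "tz": 0.66, "wx": 0, "wy": -0.436, "wz": 0, "grip": -0.13},
    {"tx": -0.5, "ty": 0, "tz": 1, "wx": 0, "wy": -0.436, "wz": 0, "grip": -0.13},
    {"tx": -0.5, "ty": 0, "tz": 1, "wx": 0, "wy": -0.436, "wz": 0, "grip": -0.13},
    {"tx": -0.5, "ty": 0, "tz": 1, "wx": 0, "wy": -0.436, "wz": 0, "grip": -0.13},
    {"tx": -0.5, "ty": 0, "tz": 1, "wx": 0, "wy": -0.436, "wz": 0, "grip": -0.13},
    {"tx": -0.5, "ty": 0, "tz": 1, "wx": 0, "wy": -0.436, "wz": 0, "grip": -0.13},
    {"tx": -0.5, "ty": 0, "tz": 1, "wx": 0, "wy": -0.436, "wz": 0, "grip": -0.13},
    {"tx": -0.5, "ty": 0, "tz": 1, "wx": 0, "wy": -0.436, "wz": 0, "grip": -0.13},
    {"tx": -0.5, "ty": 0, "tz": 1, "wx": 0, "wy": -0.436, "wz": 0, "grip": -0.13},
    {"tx": -0.5, "ty": 0, "tz": 1, "wx": 0, "wy": -0.436, "wz": 0, "grip": -0.13},
    {"tx": -0.5, "ty": 0, "tz": 1, "wx": 0, "wy": -0.436, "wz": 0, "grip": -0.13}
  ]
}}

```text
t: 26.12
tcp_pos: [0.4035, 0.0907, 0.1872]
orientation: [0.546, -0.546, -0.449, 0.449]
contact_force: [0.2, -0.0, 0.1]
opening: 0.0403
```

```bash
python3 - <<'E'
from h import *
f=lambda u,v:(190+u/5,170+v/5)
print("hood z.096",[atz("top",f(*p),.096) for p in((150,155),(243,170),(220,298),(128,280))],"tab",[atz("top",f(*p),.09) for p in((168,300),(158,352),(177,300))])
b=env.grab_frame("scene");a=env.grab_frame("top")
cv2.imwrite("pics/s11.png",b);cv2.imwrite("pics/t11.png",a)
cv2.imwrite("pics/c11.png",np.hstack([cv2.resize(b[130:230,240:340],(400,400),interpolation=2),cv2.resize(a[160:420,120:440],(400,325))[:, :] if 0 else cv2.resize(a[120:420,120:440],(400,400))]))
print(go([.459,.167,.15],79),st()[0]['tcp_pos'].round(4))
E
```

```text
hood z.096 [array([0.559 , 0.1781, 0.096 ]), array([0.5507, 0.1233, 0.096 ]), array([0.4752, 0.1357, 0.096 ]), array([0.4853, 0.1898, 0.096 ])] tab [array([0.4739, 0.1669, 0.09  ]), array([0.4433, 0.1723, 0.09  ]), array([0.4739, 0.1616, 0.09  ])]
(array([ 0.717,  0.31 , -0.323]), array([ 0.    , -0.0044,  0.    ])) [0.4035 0.0907 0.1872]
```

View pics/c11.png

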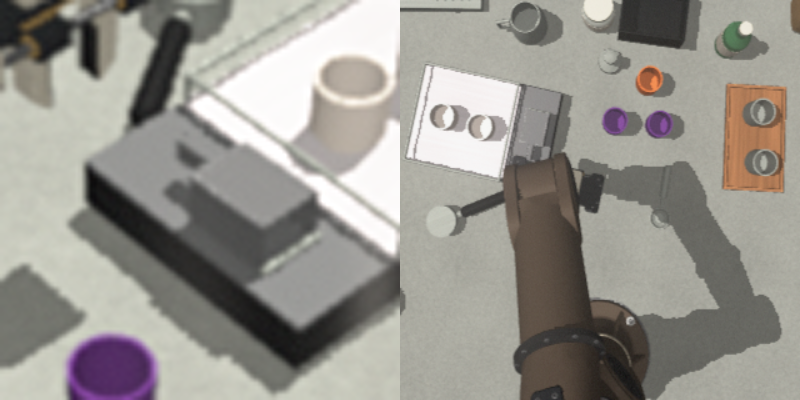

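All four are in place: two cups on the plate and two tumblers upright on the tray. The hood measures 76 mm (expected 75), with the hinge at about (0.555, 0.151) and the tab at about (0.455, 0.168). I move over the tab.

```bash
python3 - <<'E'
from h import *
print(go([.455,.168,.083],79.5))
E
```

```text
(array([ 0.718,  0.868, -0.289]), array([ 0.    , -0.0072,  0.    ]))
```

Call:
{"op": "drive_tool", "data": {
  "series": [
    {"tx": 0.3, "ty": 0, "tz": -0.12, "wx": 0, "wy": -0.007, "wz": 0, "grip": -0.13},
    {"tx": 0.6, "ty": 0, "tz": -0.25, "wx": 0, "wy": -0.007, "wz": 0, "grip": -0.13},
    {"tx": 0.72, "ty": 0, "tz": -0.29, "wx": 0, "wy": -0.007, "wz": 0, "grip": -0.13},
    {"tx": 0.72, "ty": 0.2, "tz": -0.29, "wx": 0, "wy": -0.007, "wz": 0, "grip": -0.13},
    {"tx": 0.72, "ty": 0.4, "tz": -0.29, "wx": 0, "wy": -0.007, "wz": 0, "grip": -0.13},
    {"tx": 0.72, "ty": 0.4, "tz": -0.29, "wx": 0, "wy": -0.007, "wz": 0, "grip": -0.13}
  ]
}}

```text
t: 26.72
tcp_pos: [0.4527, 0.1681, 0.1359]
orientation: [0.544, -0.543, -0.45, 0.454]
contact_force: [-1.6, -0.4, -0.7]
opening: 0.0398
```

```bash
python3 - <<'E'
from h import *
print(go([.455,.168,.083],79.5),st()[0]['tcp_pos'])
b=env.grab_frame("scene");a=env.grab_frame("top")
cv2.imwrite("pics/c12.png",np.hstack([cv2.resize(b[100:210,250:360],(400,400),interpolation=2),cv2.resize(a[160:270,180:290],(400,400),interpolation=2)]))
E
```

```text
(array([ 0.004,  0.441, -0.021]), array([-0.0013,  0.0003, -0.0013])) [0.4527326  0.16809609 0.13587753]
```

View pics/c12.png

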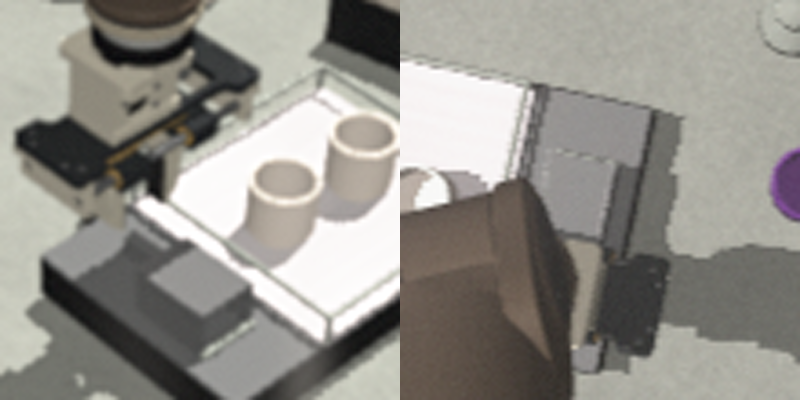

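Fingers are aligned over the tab. I descend and pinch.

Call:
{"op": "drive_tool", "data": {
  "series": [
    {"tx": 0, "ty": 0.15, "tz": -0.02, "wx": 0, "wy": 0, "wz": 0, "grip": -0.13},
    {"tx": 0, "ty": 0.3, "tz": -0.02, "wx": 0, "wy": 0, "wz": 0, "grip": -0.13},
    {"tx": 0, "ty": 0.42, "tz": -0.02, "wx": 0, "wy": 0, "wz": 0, "grip": -0.13},
    {"tx": 0, "ty": 0.42, "tz": -0.02, "wx": 0, "wy": 0, "wz": 0, "grip": -0.13},
    {"tx": 0, "ty": 0.42, "tz": -0.02, "wx": 0, "wy": 0, "wz": 0, "grip": -0.5},
    {"tx": 0, "ty": 0.42, "tz": -0.02, "wx": 0, "wy": 0, "wz": 0, "grip": -0.8},
    {"tx": 0, "ty": 0.42, "tz": -0.02, "wx": 0, "wy": 0, "wz": 0, "grip": -1},
    {"tx": 0, "ty": 0.42, "tz": -0.02, "wx": 0, "wy": 0, "wz": 0, "grip": -1},
    {"tx": 0, "ty": 0.42, "tz": -0.02, "wx": 0, "wy": 0, "wz": 0, "grip": -1}
  ],
  "force": 8
}}

```text
t: 27.57
tcp_pos: [0.4576, 0.1683, 0.0895]
orientation: [-0.543, 0.543, 0.454, -0.453]
contact_force: [1.0, -2.6, -0.3]
opening: 0.0121
```

```bash
python3 - <<'E'
from h import *
p=st()[0]['tcp_pos']; print(p)
r=np.hypot(.102,.032); a0=np.arctan2(.032,.102)
for a in(.2,.4,.6,.8,1.,1.2,1.4,1.5,1.6): print(a,"tz",round(r*(np.cos(a0+a)-np.cos(a0))/.12,3),"ty",round(-r*(np.sin(a0+a)-np.sin(a0))/.12,3))
E
```

```text
[0.4575723  0.16830415 0.08952149]
0.2 tz -0.07 ty -0.164
0.4 tz -0.171 ty -0.31
0.6 tz -0.299 ty -0.433
0.8 tz -0.449 ty -0.529
1.0 tz -0.615 ty -0.593
1.2 tz -0.791 ty -0.622
1.4 tz -0.968 ty -0.616
1.5 tz -1.056 ty -0.6
1.6 tz -1.141 ty -0.575
```

Call:
{"op": "drive_tool", "data": {
  "series": [
    {"tx": 0, "ty": -0.08, "tz": -0.03, "wx": 0, "wy": 0, "wz": 0, "grip": -1},
    {"tx": 0, "ty": -0.164, "tz": -0.07, "wx": 0, "wy": 0, "wz": 0, "grip": -1},
    {"tx": 0, "ty": -0.24, "tz": -0.12, "wx": 0, "wy": 0, "wz": 0, "grip": -1},
    {"tx": 0, "ty": -0.31, "tz": -0.171, "wx": 0, "wy": 0, "wz": 0, "grip": -1},
    {"tx": 0, "ty": -0.375, "tz": -0.23, "wx": 0, "wy": 0, "wz": 0, "grip": -1},
    {"tx": 0, "ty": -0.433, "tz": -0.3, "wx": 0, "wy": 0, "wz": 0, "grip": -1},
    {"tx": 0, "ty": -0.433, "tz": -0.3, "wx": 0, "wy": 0, "wz": 0, "grip": -1}
  ]
}}

```text
t: 28.15
tcp_pos: [0.4941, 0.161, 0.1423]
orientation: [-0.543, 0.543, 0.453, -0.453]
contact_force: [-5.0, -1.0, 6.4]
opening: 0.0123
```

Call:
{"op": "drive_tool", "data": {
  "series": [
    {"tx": 0, "ty": -0.05, "tz": -0.07, "wx": 0, "wy": 0, "wz": 0, "grip": -1},
    {"tx": 0, "ty": -0.096, "tz": -0.15, "wx": 0, "wy": 0, "wz": 0, "grip": -1},
    {"tx": 0, "ty": -0.13, "tz": -0.23, "wx": 0, "wy": 0, "wz": 0, "grip": -1},
    {"tx": 0, "ty": -0.16, "tz": -0.315, "wx": 0, "wy": 0, "wz": 0, "grip": -1},
    {"tx": 0, "ty": -0.178, "tz": -0.4, "wx": 0, "wy": 0, "wz": 0, "grip": -1},
    {"tx": 0, "ty": -0.189, "tz": -0.49, "wx": 0, "wy": 0, "wz": 0, "grip": -1},
    {"tx": 0, "ty": -0.189, "tz": -0.58, "wx": 0, "wy": 0, "wz": 0, "grip": -1},
    {"tx": 0, "ty": -0.183, "tz": -0.67, "wx": 0, "wy": 0, "wz": 0, "grip": -1},
    {"tx": 0, "ty": -0.167, "tz": -0.757, "wx": 0, "wy": 0, "wz": 0, "grip": -1},
    {"tx": 0, "ty": -0.142, "tz": -0.842, "wx": 0, "wy": 0, "wz": 0, "grip": -1},
    {"tx": 0, "ty": -0.142, "tz": -0.842, "wx": 0, "wy": 0, "wz": 0, "grip": -1}
  ]
}}

```text
t: 29.07
tcp_pos: [0.5943, 0.1411, 0.1572]
orientation: [-0.542, 0.544, 0.452, -0.453]
contact_force: [0.0, -6.2, 1.1]
opening: 0.0119
```

Call:
{"op": "drive_tool", "data": {
  "series": [
    {"tx": 0, "ty": 0, "tz": 0, "wx": 0, "wy": 0, "wz": 0, "grip": -0.13},
    {"tx": 0, "ty": 0, "tz": 0, "wx": 0, "wy": 0, "wz": 0, "grip": -0.13},
    {"tx": 0, "ty": 0, "tz": 0, "wx": 0, "wy": 0, "wz": 0, "grip": -0.13},
    {"tx": 0, "ty": -0.2, "tz": 0, "wx": 0, "wy": 0, "wz": 0, "grip": -0.13},
    {"tx": 0, "ty": -0.5, "tz": 0, "wx": 0, "wy": 0, "wz": 0, "grip": -0.13},
    {"tx": 0, "ty": -0.5, "tz": 0.3, "wx": 0, "wy": 0, "wz": 0, "grip": -0.13},
    {"tx": 0, "ty": -0.5, "tz": 0.6, "wx": 0, "wy": 0, "wz": 0, "grip": -1},
    {"tx": 0, "ty": -0.5, "tz": 1, "wx": 0, "wy": 0, "wz": 0, "grip": -1}
  ]
}}

```text
t: 29.73
tcp_pos: [0.4803, 0.1645, 0.2185]
orientation: [-0.543, 0.543, 0.454, -0.452]
contact_force: [-1.0, 1.3, -0.1]
opening: 0.0308
```

Call:
{"op": "drive_tool", "data": {
  "series": [
    {"tx": 0, "ty": 0, "tz": 0.3, "wx": 0, "wy": 0, "wz": 0, "grip": -1},
    {"tx": 0, "ty": 0, "tz": 0.6, "wx": 0, "wy": 0, "wz": 0, "grip": -1},
    {"tx": 0, "ty": 0, "tz": 0.6, "wx": 0, "wy": 0, "wz": 0, "grip": -1},
    {"tx": 0, "ty": 0, "tz": 0.6, "wx": 0, "wy": 0, "wz": 0, "grip": -1}
  ]
}}

```text
t: 30.07
tcp_pos: [0.4079, 0.1781, 0.2184]
orientation: [0.542, -0.541, -0.455, 0.454]
contact_force: [0.9, -0.3, 0.8]
opening: 0.0047
```

```bash
python3 - <<'E'
from h import *
print(st()[0]['tcp_pos'])
b=env.grab_frame("scene");a=env.grab_frame("top")
cv2.imwrite("pics/c13.png",np.hstack([cv2.resize(b[120:220,250:350],(400,400),interpolation=2),cv2.resize(a[170:270,190:290],(400,400),interpolation=2)]))
E
```

```text
[0.4078501  0.17805112 0.21836101]
```

View pics/c13.png

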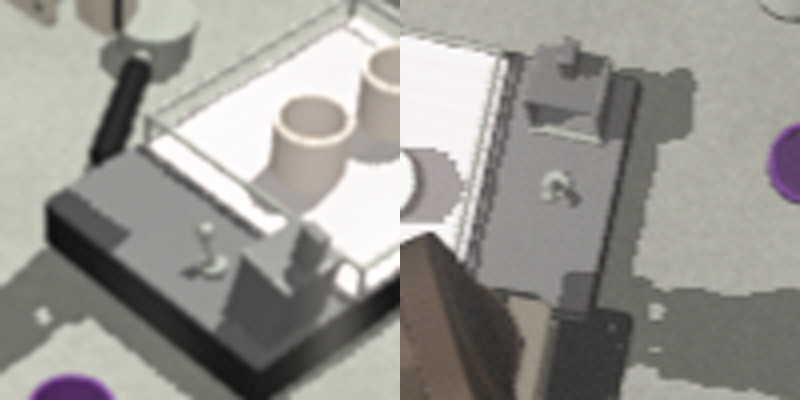

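The guard is open. The toggle ball is at scene(301,178)/top(228,217) and leans towards the robot, so it is off.

```bash
python3 - <<'E'
from h import *
tip=tri((301.3,178),(228,217.3)); print(tip,atz("scene",(303.8,185.5),.056),atz("top",(229.5,215.5),.056),atz("top",(228,217.3),.085),atz("scene",(301.3,178),.085))
q,M=st(); print((M.T@(np.array([*tip[:2],.085])-q['tcp_pos'])/.12).round(3))
E
```

```text
[0.5123 0.1561 0.0785] [0.5236 0.155  0.056 ] [0.5185 0.154  0.056 ] [0.5117 0.1551 0.085 ] [0.5162 0.1507 0.085 ]
[-0.025  1.113 -0.867]
```

Call:
{"op": "drive_tool", "data": {
  "series": [
    {"tx": -0.03, "ty": 0, "tz": -0.25, "wx": 0, "wy": 0, "wz": 0, "grip": -1},
    {"tx": -0.03, "ty": 0.2, "tz": -0.5, "wx": 0, "wy": 0, "wz": 0, "grip": -1},
    {"tx": -0.03, "ty": 0.5, "tz": -0.5, "wx": 0, "wy": 0, "wz": 0, "grip": -1},
    {"tx": -0.03, "ty": 0.8, "tz": -0.5, "wx": 0, "wy": 0, "wz": 0, "grip": -1},
    {"tx": -0.03, "ty": 1, "tz": -0.5, "wx": 0, "wy": 0, "wz": 0, "grip": -1},
    {"tx": -0.03, "ty": 1, "tz": -0.5, "wx": 0, "wy": 0, "wz": 0, "grip": -1},
    {"tx": -0.03, "ty": 1, "tz": -0.5, "wx": 0, "wy": 0, "wz": 0, "grip": -1}
  ]
}}

```text
t: 30.75
tcp_pos: [0.4683, 0.1617, 0.0971]
orientation: [-0.543, 0.543, 0.452, -0.454]
contact_force: [0.2, 0.1, 1.4]
opening: 0.0002
```

Call:
{"op": "drive_tool", "data": {
  "series": [
    {"tx": 0, "ty": 0.08, "tz": 0, "wx": 0, "wy": 0, "wz": 0, "grip": -1},
    {"tx": 0, "ty": 0.08, "tz": -0.06, "wx": 0, "wy": 0, "wz": 0, "grip": -1},
    {"tx": 0, "ty": 0.08, "tz": -0.12, "wx": 0, "wy": 0, "wz": 0, "grip": -1},
    {"tx": 0, "ty": 0.08, "tz": -0.18, "wx": 0, "wy": 0, "wz": 0, "grip": -1},
    {"tx": 0, "ty": 0.08, "tz": -0.24, "wx": 0, "wy": 0, "wz": 0, "grip": -1},
    {"tx": 0, "ty": 0.08, "tz": -0.3, "wx": 0, "wy": 0, "wz": 0, "grip": -1},
    {"tx": 0, "ty": 0.08, "tz": -0.34, "wx": 0, "wy": 0, "wz": 0, "grip": -1},
    {"tx": 0, "ty": 0.08, "tz": -0.34, "wx": 0, "wy": 0, "wz": 0, "grip": -1}
  ]
}}

```text
t: 31.42
tcp_pos: [0.5092, 0.1551, 0.0884]
orientation: [-0.543, 0.543, 0.453, -0.453]
contact_force: [-0.9, 0.1, 0.5]
opening: 0.0005
```

Call:
{"op": "drive_tool", "data": {
  "series": [
    {"tx": 0, "ty": 0, "tz": -0.02, "wx": 0, "wy": 0, "wz": 0, "grip": -1},
    {"tx": 0, "ty": 0, "tz": -0.04, "wx": 0, "wy": 0, "wz": 0, "grip": -1},
    {"tx": 0, "ty": 0, "tz": -0.05, "wx": 0, "wy": 0, "wz": 0, "grip": -1},
    {"tx": 0, "ty": 0, "tz": -0.05, "wx": 0, "wy": 0, "wz": 0, "grip": -1}
  ]
}}

```text
t: 31.75
tcp_pos: [0.5125, 0.1545, 0.0879]
orientation: [0.543, -0.542, -0.453, 0.454]
contact_force: [-4.7, 1.3, 2.6]
opening: 0.0005
```

Call:
{"op": "drive_tool", "data": {
  "series": [
    {"tx": 0, "ty": 0, "tz": -0.015, "wx": 0, "wy": 0, "wz": 0, "grip": -1},
    {"tx": 0, "ty": 0, "tz": -0.025, "wx": 0, "wy": 0, "wz": 0, "grip": -1},
    {"tx": 0, "ty": 0, "tz": -0.025, "wx": 0, "wy": 0, "wz": 0, "grip": -1}
  ]
}}

```text
t: 32.0
tcp_pos: [0.5133, 0.1544, 0.0875]
orientation: [0.544, -0.541, -0.452, 0.455]
contact_force: [-11.7, 2.3, 7.5]
opening: 0.0004
```

Hard stop felt (about 12 N), so the toggle is fully over. I back off, rise, and measure the open tab.

Call:
{"op": "drive_tool", "data": {
  "series": [
    {"tx": 0, "ty": 0, "tz": 0.1, "wx": 0, "wy": 0, "wz": 0, "grip": -1},
    {"tx": 0, "ty": 0, "tz": 0.3, "wx": 0, "wy": 0, "wz": 0, "grip": -1},
    {"tx": 0, "ty": -0.2, "tz": 0.5, "wx": 0, "wy": 0, "wz": 0, "grip": -1},
    {"tx": 0, "ty": -0.5, "tz": 0.7, "wx": 0, "wy": 0, "wz": 0, "grip": -0.13},
    {"tx": 0, "ty": -0.8, "tz": 0.8, "wx": 0, "wy": 0, "wz": 0, "grip": -0.13},
    {"tx": 0, "ty": -1, "tz": 0.8, "wx": 0, "wy": 0, "wz": 0, "grip": -0.13},
    {"tx": 0, "ty": -1, "tz": 0.8, "wx": 0, "wy": 0, "wz": 0, "grip": -0.13}
  ]
}}

```text
t: 32.58
tcp_pos: [0.4241, 0.172, 0.2128]
orientation: [-0.542, 0.543, 0.456, -0.451]
contact_force: [1.3, 0.8, 1.1]
opening: 0.0223
```

```bash
python3 - <<'E'
from h import *
b=env.grab_frame("scene");a=env.grab_frame("top")
cv2.imwrite("pics/s14.png",b);cv2.imwrite("pics/t14.png",a)
print(atz("top",(232.3,183.5),.156),tri((327,177),(232.3,183)))
q,M=st();print(q['tcp_pos'],go([.603,.142,.150],79.5))
# toggle on/off tip: brightness near predicted tips
for n,im in(("scene",b),("top",a)):
    for s in(-1,1):
        u,v=proj(n,[.524+s*.0125,.153-s*.002,.085]); print(n,s,(u,v),im[int(v)-2:int(v)+3,int(u)-2:int(u)+3].mean(2).max().round())
E
```

```text
[0.6038 0.1364 0.156 ] [0.6052 0.1364 0.152 ]
[0.42292793 0.1712762  0.20913827] (array([ 0.026,  0.496, -1.519]), array([0.0007, 0.0014, 0.0008]))
scene -1 (np.float64(300.8), np.float64(176.5)) 152.0
scene 1 (np.float64(307.3), np.float64(181.0)) 196.0
top -1 (np.float64(228.0), np.float64(217.4)) 189.0
top 1 (np.float64(229.5), np.float64(209.0)) 167.0
```

```bash
python3 - <<'E'
import cv2
g=cv2.imread("pics/t14.png",0); print(g[204:222,222:238])
c=cv2.resize(cv2.imread("pics/c13.png",0)[:,400:],(100,100),interpolation=3); print(c[34:52,32:48])
E
```

```text
[[148 146 146 148 148 145 134 132 133 138 155 162 167 181 183 182]
 [146 146 147 145 148 147 149 145 145 145 144 136 131 134 133 149]
 [147 147 146 145 145 145 144 144 146 145 145 143 146 146 144 144]
 [148 147 146 147 146 145 146 146 144 148 146 144 145 145 143 144]
 [146 148 145 144 145 147 147 146 147 145 145 143 146 145 142 144]
 [146 147 146 142 144 146 143 144 146 143 142 149 147 143 142 143]
 [149 149 148 146 145 143 138 132 137 144 147 142 142 146 146 143]
 [146 146 145 147 146 165 168 145 123 137 141 118 125 142 138 142]
 [145 146 146 147 146 174 180 149 128 131 118  95  95  94  93 124]
 [149 145 146 146 141 150 153 123 103 100  96  96  96  95 100 129]
 [150 146 147 155 180 163 120  99 110 114  99  98 104 103 127 144]
 [147 146 145 167 187 169 129 101 116 124 105 127 144 144 145 144]
 [146 146 145 160 182 178 146 121 166 176 129 125 146 144 147 145]
 [146 147 146 158 180 189 192 190 187 158 118 130 144 145 144 147]
 [147 146 148 144 156 178 188 185 158 118 127 143 143 142 144 143]
 [144 147 146 144 147 152 156 136 134 143 144 145 146 144 144 143]
 [146 147 145 145 145 145 14
[... 613 characters left out ...]
 144 145 143 143 144 144 145]
 [147 146 146 145 148 152 160 161 151 139 139 142 142 143 144 146]
 [146 145 146 147 161 182 191 190 168 130 130 142 144 144 144 146]
 [145 146 147 155 178 188 184 182 186 165 140 141 145 146 143 145]
 [146 145 148 164 182 167 132 127 161 170 135 129 143 146 144 145]
 [147 147 148 158 167 147 110  96 114 139 128 127 145 146 145 145]
 [145 144 145 152 159 148 118 111 119 109 102 121 141 145 143 142]
 [145 145 146 162 178 164 133 147 143 103  92  97 120 142 145 143]
 [147 147 146 159 170 159 131 125 136 124 103  94  99 127 147 144]
 [146 145 144 142 141 133 129 135 144 144 120  96 102 128 142 143]
 [145 145 145 145 145 142 142 144 145 143 124 107 124 141 144 142]]
```

The ball moved from below to above its base ring in the top view, mirrored, so the toggle is on. I pinch the tab again and bring the cover back.

Call:
{"op": "drive_tool", "data": {
  "series": [
    {"tx": 0.01, "ty": 0, "tz": -0.3, "wx": 0, "wy": 0, "wz": 0, "grip": -0.13},
    {"tx": 0.01, "ty": 0, "tz": -0.6, "wx": 0, "wy": 0, "wz": 0, "grip": -0.13},
    {"tx": 0.01, "ty": 0, "tz": -1, "wx": 0, "wy": 0, "wz": 0, "grip": -0.13}
  ]
}}

```text
t: 32.93
tcp_pos: [0.5344, 0.1518, 0.2067]
orientation: [0.543, -0.542, -0.453, 0.454]
contact_force: [0.7, 1.4, -0.7]
opening: 0.0399
```

Call:
{"op": "drive_tool", "data": {
  "series": [
    {"tx": 0, "ty": 0, "tz": -0.25, "wx": 0, "wy": 0, "wz": 0, "grip": -0.13},
    {"tx": 0, "ty": 0, "tz": -0.52, "wx": 0, "wy": 0, "wz": 0, "grip": -0.13},
    {"tx": 0, "ty": 0, "tz": -0.52, "wx": 0, "wy": 0, "wz": 0, "grip": -0.13},
    {"tx": 0, "ty": 0.15, "tz": -0.52, "wx": 0, "wy": 0, "wz": 0, "grip": -0.13},
    {"tx": 0, "ty": 0.3, "tz": -0.52, "wx": 0, "wy": 0, "wz": 0, "grip": -0.13},
    {"tx": 0, "ty": 0.42, "tz": -0.52, "wx": 0, "wy": 0, "wz": 0, "grip": -0.13},
    {"tx": 0, "ty": 0.42, "tz": -0.52, "wx": 0, "wy": 0, "wz": 0, "grip": -0.13},
    {"tx": 0, "ty": 0.42, "tz": -0.52, "wx": 0, "wy": 0, "wz": 0, "grip": -0.6},
    {"tx": 0, "ty": 0.42, "tz": -0.52, "wx": 0, "wy": 0, "wz": 0, "grip": -1},
    {"tx": 0, "ty": 0.42, "tz": -0.52, "wx": 0, "wy": 0, "wz": 0, "grip": -1},
    {"tx": 0, "ty": 0.42, "tz": -0.52, "wx": 0, "wy": 0, "wz": 0, "grip": -1}
  ]
}}

```text
t: 33.85
tcp_pos: [0.5963, 0.1407, 0.1586]
orientation: [-0.543, 0.543, 0.454, -0.453]
contact_force: [-0.1, 1.0, -0.5]
opening: 0.0179
```

```bash
python3 - <<'E'
from h import *
p=st()[0]['tcp_pos']; print(p)
r=np.hypot(.102,.032); a0=np.arctan2(.032,.102); s=1.75
for a in(1.6,1.4,1.2,1.,.8,.6,.4,.3): print(a,"tz",round(r*(np.cos(a0+a)-np.cos(a0+s))/.12,3),"ty",round(-r*(np.sin(a0+a)-np.sin(a0+s))/.12,3))
E
```

```text
[0.59625699 0.14068006 0.15863884]
1.6 tz 0.123 ty -0.053
1.4 tz 0.296 ty -0.094
1.2 tz 0.473 ty -0.1
1.0 tz 0.649 ty -0.07
0.8 tz 0.815 ty -0.007
0.6 tz 0.965 ty 0.089
0.4 tz 1.093 ty 0.212
0.3 tz 1.147 ty 0.283
```

Opening is still 18 mm and closing. I finish the pinch, then follow the arc.

Call:
{"op": "drive_tool", "data": {
  "series": [
    {"tx": 0, "ty": 0, "tz": 0, "wx": 0, "wy": 0, "wz": 0, "grip": -1},
    {"tx": 0, "ty": 0, "tz": 0, "wx": 0, "wy": 0, "wz": 0, "grip": -1},
    {"tx": 0, "ty": 0, "tz": 0, "wx": 0, "wy": 0, "wz": 0, "grip": -1}
  ]
}}

```text
t: 34.1
tcp_pos: [0.5963, 0.1404, 0.1584]
orientation: [-0.543, 0.543, 0.454, -0.453]
contact_force: [1.0, -1.2, 2.7]
opening: 0.0121
```

Call:
{"op": "drive_tool", "data": {
  "series": [
    {"tx": 0, "ty": -0.053, "tz": 0.12, "wx": 0, "wy": 0, "wz": 0, "grip": -1},
    {"tx": 0, "ty": -0.078, "tz": 0.21, "wx": 0, "wy": 0, "wz": 0, "grip": -1},
    {"tx": 0, "ty": -0.094, "tz": 0.3, "wx": 0, "wy": 0, "wz": 0, "grip": -1},
    {"tx": 0, "ty": -0.1, "tz": 0.385, "wx": 0, "wy": 0, "wz": 0, "grip": -1},
    {"tx": 0, "ty": -0.1, "tz": 0.473, "wx": 0, "wy": 0, "wz": 0, "grip": -1},
    {"tx": 0, "ty": -0.088, "tz": 0.56, "wx": 0, "wy": 0, "wz": 0, "grip": -1},
    {"tx": 0, "ty": -0.07, "tz": 0.65, "wx": 0, "wy": 0, "wz": 0, "grip": -1},
    {"tx": 0, "ty": -0.04, "tz": 0.735, "wx": 0, "wy": 0, "wz": 0, "grip": -1},
    {"tx": 0, "ty": -0.007, "tz": 0.815, "wx": 0, "wy": 0, "wz": 0, "grip": -1},
    {"tx": 0, "ty": 0.04, "tz": 0.89, "wx": 0, "wy": 0, "wz": 0, "grip": -1},
    {"tx": 0, "ty": 0.089, "tz": 0.965, "wx": 0, "wy": 0, "wz": 0, "grip": -1},
    {"tx": 0, "ty": 0.089, "tz": 0.965, "wx": 0, "wy": 0, "wz": 0, "grip": -1}
  ]
}}

```text
t: 35.1
tcp_pos: [0.4808, 0.1633, 0.1467]
orientation: [0.542, -0.542, -0.455, 0.453]
contact_force: [3.9, 6.1, -2.9]
opening: 0.0119
```

Call:
{"op": "drive_tool", "data": {
  "series": [
    {"tx": 0, "ty": 0.06, "tz": 0.065, "wx": 0, "wy": 0, "wz": 0, "grip": -1},
    {"tx": 0, "ty": 0.12, "tz": 0.128, "wx": 0, "wy": 0, "wz": 0, "grip": -1},
    {"tx": 0, "ty": 0.19, "tz": 0.18, "wx": 0, "wy": 0, "wz": 0, "grip": -1},
    {"tx": 0, "ty": 0.19, "tz": 0.18, "wx": 0, "wy": 0, "wz": 0, "grip": -1}
  ]
}}

```text
t: 35.43
tcp_pos: [0.4601, 0.1673, 0.124]
orientation: [0.542, -0.542, -0.455, 0.453]
contact_force: [1.7, 7.6, -0.3]
opening: 0.0117
```

Now I release so it falls shut, and clear away.

Call:
{"op": "drive_tool", "data": {
  "series": [
    {"tx": 0, "ty": 0, "tz": 0, "wx": 0, "wy": 0, "wz": 0, "grip": -0.13},
    {"tx": 0, "ty": 0, "tz": 0, "wx": 0, "wy": 0, "wz": 0, "grip": -0.13},
    {"tx": 0, "ty": 0, "tz": 0, "wx": 0, "wy": 0, "wz": 0, "grip": -0.13},
    {"tx": 0, "ty": -0.3, "tz": 0, "wx": 0, "wy": 0, "wz": 0, "grip": -0.13},
    {"tx": 0, "ty": -0.6, "tz": 0, "wx": 0, "wy": 0, "wz": 0, "grip": -0.13},
    {"tx": 0, "ty": -1, "tz": 0, "wx": 0, "wy": 0, "wz": 0, "grip": -0.13}
  ]
}}

```text
t: 35.93
tcp_pos: [0.4594, 0.1638, 0.2383]
orientation: [-0.543, 0.543, 0.452, -0.454]
contact_force: [1.6, 1.0, -1.0]
opening: 0.0393
```

Call:
{"op": "drive_tool", "data": {
  "series": [
    {"tx": -0.3, "ty": 0, "tz": 0.1, "wx": 0, "wy": 0, "wz": 0, "grip": -0.13},
    {"tx": -0.6, "ty": 0, "tz": 0.2, "wx": 0, "wy": 0, "wz": 0, "grip": -0.13},
    {"tx": -1, "ty": 0, "tz": 0.3, "wx": 0, "wy": 0, "wz": 0, "grip": -0.13},
    {"tx": -1, "ty": 0, "tz": 0.3, "wx": 0, "wy": 0, "wz": 0, "grip": -0.13}
  ]
}}

```text
t: 36.27
tcp_pos: [0.4004, 0.0475, 0.2377]
orientation: [0.545, -0.544, -0.451, 0.452]
contact_force: [-0.7, 0.1, 0.3]
opening: 0.0397
```

Call:
{"op": "drive_tool", "data": {
  "series": [
    {"tx": -0.3, "ty": 0, "tz": 0, "wx": 0, "wy": 0, "wz": 0, "grip": -0.13},
    {"tx": -0.6, "ty": 0, "tz": 0, "wx": 0, "wy": 0, "wz": 0, "grip": -0.13},
    {"tx": -1, "ty": 0, "tz": 0, "wx": 0, "wy": 0, "wz": 0, "grip": -0.13},
    {"tx": -1, "ty": 0, "tz": 0, "wx": 0, "wy": 0, "wz": 0, "grip": -0.13},
    {"tx": -1, "ty": 0, "tz": 0, "wx": 0, "wy": 0, "wz": 0, "grip": -0.13},
    {"tx": -1, "ty": 0, "tz": 0, "wx": 0, "wy": 0, "wz": 0, "grip": -0.13},
    {"tx": -1, "ty": 0, "tz": 0, "wx": 0, "wy": 0, "wz": 0, "grip": -0.13}
  ]
}}

```text
t: 36.85
tcp_pos: [0.3825, -0.0637, 0.2379]
orientation: [0.543, -0.542, -0.453, 0.453]
contact_force: [1.4, 1.2, 0.2]
opening: 0.0399
```

```bash
python3 - <<'E'
from h import *
b=env.grab_frame("scene");a=env.grab_frame("top"); print(st()[0]['tcp_pos'])
s0=cv2.imread("pics/scene0.png"); 
print("guard diff scene",np.abs(b[160:205,280:325].astype(int)-s0[160:205,280:325]).mean(), "sh vs open",np.abs(cv2.imread("pics/s14.png")[160:205,280:325].astype(int)-s0[160:205,280:325]).mean())
cv2.imwrite("pics/c15.png",np.hstack([cv2.resize(b[100:390,80:370],(400,400)),cv2.resize(a[110:310,120:440],(400,250)) if 0 else cv2.resize(a[60:380,120:440],(400,400))]))
E
```

```text
[ 0.38255699 -0.06351151  0.23785591]
guard diff scene 10.656131687242798 sh vs open 37.95753086419753
```

View pics/c15.png

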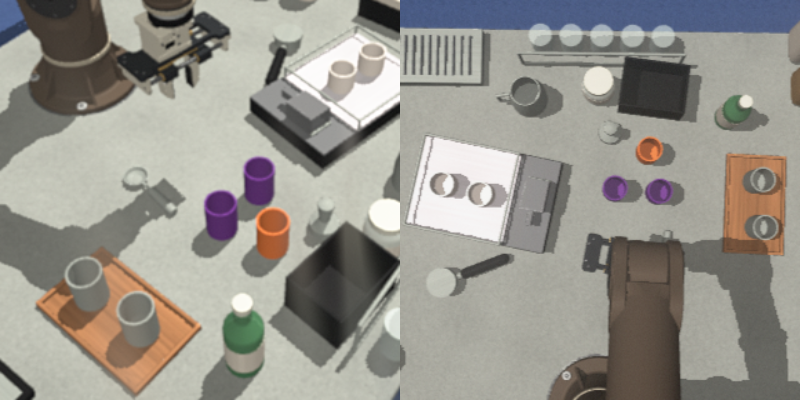

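The guard looks shut, and the cups and tumblers stand upright. One numeric check of the hood against its first image, then I hand in.

```bash
python3 - <<'E'
from h import *
b=env.grab_frame("scene"); a=env.grab_frame("top")
d=lambda x,y,r:round(float(np.abs(x[r].astype(int)-y[r]).mean()),2)
r=(slice(164,200),slice(284,322)); s=(slice(198,242),slice(212,242))
s0,t0,s1,t1=[cv2.imread(f"pics/{k}.png") for k in("scene0","top0","s14","t14")]
print("scene shut/open",d(b,s0,r),d(s1,s0,r),"top",d(a,t0,s),d(t1,t0,s))
for k in range(-2,3): print(k,d(np.roll(b,k,0),s0,r),d(np.roll(a,k,0),t0,s))
D=np.abs(a.astype(int)-t0).mean(2)[198:242:3,212:242:3].round().astype(int); print(D)
E
```

```text
scene shut/open 9.33 40.94 top 7.05 21.78
-2 21.03 10.5
-1 14.36 8.69
0 9.33 7.05
1 16.2 8.68
2 23.77 10.21
[[11  7  5  5  5  6  8  8  6  9]
 [12  7  7  4  7  8  5  5  8  8]
 [10  6 10 10  8 10 10  8  6  1]
 [ 7  6  8 10  9  8  6  8 12  1]
 [ 5  7  2  8 12 12  8 10  5  3]
 [ 3  6  3  6  9  5  5 12  7  3]
 [ 5  8  1  7  7  8  7  8 13  7]
 [ 5  9  7  7  8  5  7 10 16  6]
 [ 5 18  9  6  8  6  6  6  6  6]
 [ 7 11  8 13 10 10  7  4  6  3]
 [ 5  9  7  6  5 20 13  2  3  5]
 [ 6  5  7 10  6  3  4  8  4  7]
 [11  9  8  4 10  5  3  5  5  6]
 [ 7  8  7  9  8  8  5  6  7  3]
 [ 9  9  8  8 10  6  6  7 11  8]]
```

```bash
python3 - <<'E'
from cell import env
print(env.finish_job())
E
```

```text
the job is handed in; nothing more can be done
None
```

I finished the job and handed it in at about t = 37 s of the 210 s allowed; the system reports no verdict.

- **Cups and tumblers:** Only cup1 and cup3 were there; I saw no cup0 or cup2. Both cups stand upright on the hot plate, and both steel tumblers stand upright on the tray floor. The last pictures show nothing stacked and the bystanders where they were.
- **Toggle and guard:** With everything in place, I opened the guard by its tab and pushed the toggle to its hard stop (about 12 N). I then brought the guard back partway by the tab and let it fall shut.
- **Toggle check:** With the guard still open, the ball had moved to the mirrored side of its base. It cannot be seen with the guard shut.
- **Guard check:** The shut guard matches its first image best at zero shift. The leftover difference is small and even, about 7–9 grey levels against 22–41 when open.
- **Disagreements:**
  - The two-view pile heights came out 5–6 mm under the stated 132 mm.
  - cup3 was gripped about 12 mm off-centre; I allowed for that when placing it.

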